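Lock a dye pot with the T-handled pin key

ROBOT

A 7-joint arm with a two-finger parallel gripper is mounted at the origin on the work surface. World frame = base frame: x ahead of the robot, y to its left, z up, the work surface at z = 0. Lengths are in mm, angles in rad, forces in N, time in s.
With the tool pointing down it reaches from about 400 to 875 mm from the base axis. Payload 19.3 kg.
Tool frame: the origin (TCP) lies between the finger pads, 19 mm behind the fingertips; this is the grasp point; z points along the fingers, y is the line along which they close (so a half turn about z gives the same grasp; the last joint's range is limited). The gripper opens to 85 mm and grips with 20 to 120 N. Pads are 22 mm wide; open, the fingers measure 114 mm over their backs; the gripper's body (76 mm by 85 mm) begins 54 mm behind the grasp point. The pads swing forward as they close: fully open they stand 13 mm farther back than shut.
Start: joints at [-1.348, 0.521, -0.036, 1.599, 0.021, 1.021, -0.113], TCP at [180.415, 598.386, 249.991] pointing down, gripper open.
Joint ranges: [-2.91, 2.91], [-0.3, 2.13], [-1.5, 1.42], [0.17, 2.43], [-1.26, 4.41], [0.16, 1.93], [-2.52, 2.52]. Speed limits (rad/s): [1.89, 1.89, 2.39, 2.39, 3.01, 3.01, 3.01].

INTERFACE

Orientations are given as a unit quaternion [w, x, y, z].
In Python, from rig import robot, imaging gives the robot as it stands. The module is installed in compiled form; this text tells all that it offers.
- The arm moves only by the tool drive_tool, never from a script. Its argument "rows" is a list of rows, each an object of numbers: "dx", "dy", "dz": the shift along the tool's x, y, z in m; "ax", "ay", "az": the turn, a rotation vector about the tool's x, y, z in degrees; "fingers": the opening, from 0 (shut) to 1 (fully open). In form: [{"dx": .., "dy": .., "dz": .., "ax": .., "ay": .., "az": .., "fingers": ..}, ...]. A call has 1 to 12 rows; each row shifts and turns the commanded pose from where the row before left it, along the tool's axes as they then stand; what a row does not reach is not made up. A row lasts 1/8 s, in which the tool goes at most 62.5 mm and 10.7 degrees, less where a joint would pass 70% of its speed; a pose out of reach is approached as far as the arm can. A call is refused whole if a number of a shift passes 0.0625 or a number of a turn 10.7, either way. A call with a gripper value outside its range is refused whole. The fingers move at their own pace and stop on an object; the grip force is fixed at half the most. Time passes only in rows, so rows that do not move let the fingers close. It gives the time, the measured TCP pose, the force, the opening and the grip force at its end, in the units of the state.
- robot.state(): the state, without advancing time (a new reading comes with each control period).
- imaging.capture(name): name is "side" or "top"; returns a dict with "image" (480x640x3 uint8, red, green, blue), "range_z" (480x640 float32, mm along the optical axis (not along the pixel's ray), 0 where there is no reading), "intrinsics" (3x3 intrinsics, pixels), "origin" and "orientation" of the camera in the world. Camera axes: x right, y up, looking along -z (the intrinsics and any distortion apply to the point x, -y, -z); pixel columns grow to the right and rows downward; lengths in mm; the calibration is good to about 2 mm. A picture is of the moment at which its call begins.
- robot.sign_off(): hands the job in; it is judged then, once.
The state is a dict: "time": time; "joints": joint angles; "qvel": joint speeds; "effort": joint torques, N m; "eef_pos": TCP position; "ee_rot": TCP orientation; "wrist_force": force on the tool from outside, world axes, zero at the start; "moment": the same for the moment, N m; "gripper_width": opening from 0.0 (shut) to 1.0 (fully open); "grip_force": force on a finger pad.
Only numpy, scipy, OpenCV 4.12 (cv2) and the standard library are available. Lean on these libraries where they do the work, as an engineer would, in place of code of your own. Each camera call takes 0.05 s, during which the arm holds its last target. There are 200 camera calls.

TASK

Lock the short dye pot in the stand: take the T-handled pin key from the tray, stand it upright in the pot's lock ring with both pins fully down in holes of the ring and let go of it, then take it again by its crossbar and turn the ring clockwise (seen from above) until it comes up against its stop. Then take the key out and lay it back down flat in the tray without dropping it, leaving the dryer, bottle and beaker where they are.

Things in the scene. Friction and masses are not known exactly. Their poses are not given: they have to be found in the camera images.
- key: T-handled pin key, 174 mm long, 0.35 to 0.6 kg. Origin: middle of its flat pin face, on the stem's axis. x: along the stem towards the pins (down in use); y: along crossbar and through both pins; z: up as it lies, pins roughly away from the robot. Steel head x -16 to 0, 68 (y) by 32 mm (z). Bare square stem 16 by 16 mm, x -129 to -16. Lying, its axis is 16 mm above the tray's floor
- pin_a (a point): tip of the key's pin on its +y side: steel, 9 mm diameter, round nose, standing 13 mm out of the pin face, 24 mm from the axis
- pin_b (a point): tip of the key's other pin, the same, on its -y side
- crossbar (a point): middle of the key's black plastic crossbar, 145 mm from the pin face; the bar is 120 mm long (key's y), 32 by 32 mm thick; axes as the key's. The key stands by itself when its pins are in the ring and the pin face rests on it
- ring_top (a point): centre of the flat top of the steel lock ring on the short pot, 108 mm above the bench; ring 84 mm across, 16 thick, with a 26 mm middle opening. Four vertical through holes, 12.2 mm diameter, chamfered, lie 24 mm from the centre on this point's x, -x, y and -y (the key fits four ways round). Turns with the ring; z up
- lock_ring (a joint): turn of the lock ring, rad, growing clockwise seen from above; starts between 0 and 0.45, locked at its stop, 1.40, where the tab on its rim meets a fixed lug. It does not rise or sink. Stiff, about 0.35 N m; stays where it is left
- stand: fixed aluminium block, 110 (x) by 235 (y) by 58 mm high, origin under its centre on the bench. Short pot with the lock ring at y = -55 mm; a taller steel tube, 66 mm diameter, top 180 mm above the bench, at y = +60 mm, in the way of a tilted gripper. Clamp knobs stand 24 mm out of its -x side, 36 mm up
- tray: fixed dark grey tray, 316 mm (x) by 286 mm (y) over its lip, 18 mm high; inside 286 mm by 256 mm, floor 4 mm above the bench. Origin under its centre, z up
- dryer: loose black hair dryer lying beyond the tray, about 200 mm by 185 mm and 76 mm high, 0.5 kg; origin on the bench under its barrel, which lies along its x axis, its handle towards its -y side
- dye_bottle: loose brown glass bottle, 68 mm diameter, 150 mm high; origin under its centre; stands beyond the stand (its +x side)
- beaker: loose glass beaker, 70 mm diameter, 95 mm high; origin under its centre; stands beyond the stand (its +x side)

How it is judged:
By the outcome, as a careful person would: the job done as asked, in the order asked, and still so for the second after the job is handed in, with the robot touching nothing.
It also fails if it takes over 72 s, if anything falls off the work surface, if the arm or the gripper's body presses on something with over 40 N, if the wrist force passes 120 N, or if a joint passes its speed limit or range.

## Working session

There is one attempt and no reset: what is moved stays moved. The work goes in short steps, Python scripts to look and compute and a tool call to move; the robot and the scene stay as the last step left them, time stands still between calls to the robot, and variables do not carry over. Pictures are saved under pics/ and viewed, at most 10 in all, crops included, and the job is handed in when it is done.

Besides the shell and the picture viewer there is one more tool, called after "Request:" as name(argument=value, ...), one argument or row to a line, values as JSON. drive_tool: Moves the arm, as the interface text tells. Its arguments: {"type":"object","properties":{"rows":{"type":"array"}},"required":["rows"]}

```bash
mkdir -p pics; cat > h.py <<'E'
import numpy as np, cv2
from rig import robot, imaging
from scipy.spatial.transform import Rotation as R
def rot(q): return R.from_quat([q[1],q[2],q[3],q[0]]).as_matrix()
def cap(n,f=None):
    c=imaging.capture(n)
    if f: cv2.imwrite('pics/'+f,c['image'][:,:,::-1])
    return c
def cloud(c):
    K=np.array(c['intrinsics']);z=c['range_z'];v,u=np.mgrid[:480,:640]
    P=np.stack([(u-K[0,2])/K[0,0]*z,-(v-K[1,2])/K[1,1]*z,-z],-1)
    W=P@rot(c['orientation']).T+np.array(c['origin']); W[z==0]=np.nan
    return W
def plane(c,u,v,h):
    K=np.array(c['intrinsics']);d=rot(c['orientation'])@np.array([(u-K[0,2])/K[0,0],-(v-K[1,2])/K[1,1],-1])
    o=np.array(c['origin']);return o+d*(h-o[2])/d[2]
E
python3 - <<'E'
from h import *
for n in('top','side'):
    c=cap(n,n+'0.png'); print(n,c['origin'],c['orientation'],c['intrinsics'])
    np.savez(n+'0.npz',**c)
print(robot.state())
E
```

```text
top [ 495.13889106  -30.57762309 1217.78582651] [ 0.70979317  0.03552499 -0.02101268 -0.7031999 ] [[500.84419786   0.         315.78107277]
 [  0.         500.84419786 243.04980142]
 [  0.           0.           1.        ]]
side [ 270.02155497 -741.21101209  573.58207733] [ 0.84944716  0.48740394 -0.09235869 -0.17985216] [[479.99805926   0.         317.65759137]
 [  0.         479.99805926 234.86331607]
 [  0.           0.           1.        ]]
{'time': 0.1, 'joints': array([-1.34818803,  0.52196565, -0.03632367,  1.59990539,  0.02117118,
        1.02112234, -0.11277957]), 'qvel': array([-1.65770753e-03, -3.73430041e-03, -6.98722830e-04, -1.52873815e-03,
        7.07207506e-05,  2.65089388e-03,  1.15016887e-03]), 'effort': array([ 3.36083496e-03, -9.28476191e+01,  1.98387690e+00, -3.70530188e+01,
        1.81440928e-02,  5.29591780e-03, -4.32803949e-05]), 'eef_pos': array([180.34852787, 598.13253763, 249.49264359]), 'ee_rot': array([-5.02915038e-05,  1.45886479e-01,  9.89301206e-01, -5.06050480e-04]), 'wrist_force': array([-0.55927881, -0.64741662,  0.26304102]), 'moment': array([ 0.04400217, -0.02202966, -0.02646863]), 'grip_force': 0.0, 'gripper_width': 0.9981038187119644}
```

View pics/top0.png

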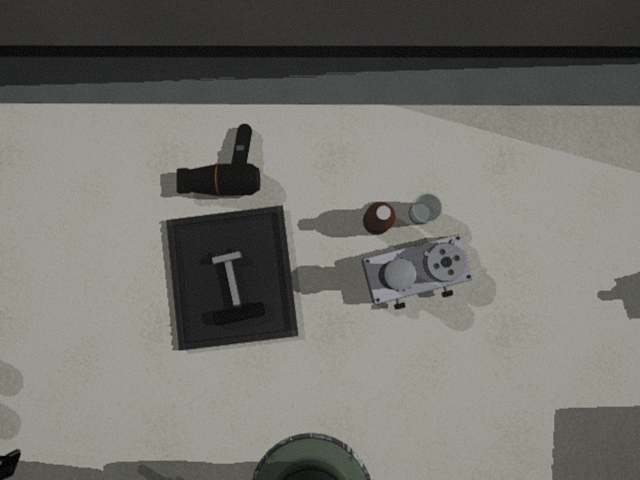

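View pics/side0.png

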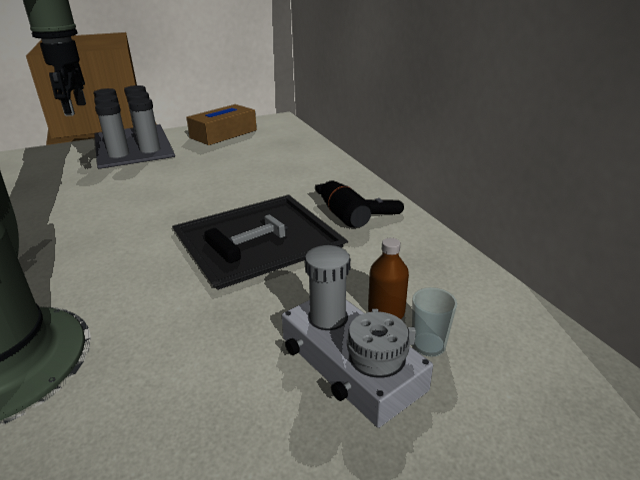

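The top view shows the key in the tray, with its head at about (228,257) and crossbar at (240,313). The ring is at (446,262) and the tall tube at (400,273). The side view confirms the layout, with the ring at (378,335). The pins point away from the robot.

```bash
python3 - <<'E'
from h import *
c=dict(np.load('top0.npz')); W=cloud(c)
g=cv2.cvtColor(c['image'],cv2.COLOR_RGB2GRAY)
Z=W[...,2]
def at(u,v): return W[v,u].round(0)
for p in [(228,257),(232,285),(215,315),(262,308),(240,313),(190,300),(435,262),(400,273)]: print(p,at(*p),g[p[1],p[0]])
# ring: depth mask
m=((abs(Z-108)<12)).astype(np.uint8); m[:,:415]=0; m[:225]=0;m[310:]=0;m[:,490:]=0
ct=max(cv2.findContours(m,0,2)[0],key=cv2.contourArea); e=cv2.minEnclosingCircle(ct); el=cv2.fitEllipse(ct);print('ring',e,el,plane(c,*el[0],108))
# holes
x0,y0=421,237; r=g[y0:y0+50,x0:x0+50]
dk=(r<70).astype(np.uint8); n,l,s,cc=cv2.connectedComponentsWithStats(dk)
for i in range(1,n):
    if s[i,4]>4: p=cc[i]+[x0,y0]; print('hole',p.round(1),s[i,4],plane(c,*p,108).round(1))
cv2.imwrite('pics/crop.png',np.hstack([cv2.resize(c['image'][225:300,410:485,::-1],(400,400),interpolation=0),cv2.resize(c['image'][240:330,195:285,::-1],(400,400),interpolation=0)]))
# key: stem/head grey in tray
t=g[215:345,180:290]; k=(t>75).astype(np.uint8)
n,l,s,cc=cv2.connectedComponentsWithStats(k); i=1+np.argmax(s[1:,4]); ys,xs=np.where(l==i)
print('key px',s[i]); 
ct=max(cv2.findContours((l==i).astype(np.uint8),0,2)[0],key=cv2.contourArea)+[[180,215]]
P=np.array([plane(c,*q[0],30)[:2] for q in ct]); print(P[::4].round(0).tolist())
E
```

```text
(228, 257) [555. 201.  39.] 117
(232, 285) [489. 193.  27.] 114
(215, 315) [418. 229.  36.] 19
(262, 308) [435. 120.  29.] 25
(240, 313) [424. 170.  38.] 12
(190, 300) [451. 298.   5.] 34
(435, 262) [ 544. -270.  111.] 115
(400, 273) [ 518. -183.  180.] 116
ring ((444.1187438964844, 259.8985290527344), 22.216999053955078) ((444.8138427734375, 261.6521911621094), (38.47185134887695, 39.65272521972656), 101.62420654296875) [ 545.2644522 -292.3556029  108.       ]
hole [424.6 239. ] 5 [ 595.  -248.3  108. ]
hole [440.  237.4] 5 [ 598.9 -282.3  108. ]
hole [457.4 237.8] 8 [ 598.4 -320.6  108. ]
hole [449.6 241.2] 5 [ 590.6 -303.4  108. ]
hole [422.2 242.9] 8 [ 586.4 -243.1  108. ]
hole [431.3 247.5] 26 [ 576.2 -263.   108. ]
hole [442.  251.2] 21 [ 568.3 -286.5  108. ]
hole [428.  268.5] 127 [ 529.9 -255.4  108. ]
hole [456.1 257.8] 21 [ 554.  -317.3  108. ]
hole [446.  261.6] 91 [ 545.3 -295.   108. ]
hole [436.2 265.5] 20 [ 536.6 -273.4  108. ]
hole [450.4 271.8] 21 [ 523.1 -304.3  108. ]
hole [468.5 276.2] 10 [ 513.8 -343.8  108. ]
hole [423.7 280.2] 9 [ 504.  -245.6  108. ]
key px [ 32  36  29  54 488]
[[570.0, 180.0], [565.0, 196.0], [560.0, 220.0], [555.0, 239.0], [543.0, 239.0], [545.0, 224.0], [546.0, 210.0], [519.0, 205.0], [498.0, 199.0], [475.0, 194.0], [453.0, 189.0], [454.0, 175.0], [477.0, 180.0], [498.0, 185.0], [522.0, 190.0], [543.0, 196.0], [555.0, 184.0], [565.0, 177.0]]
```

View pics/crop.png

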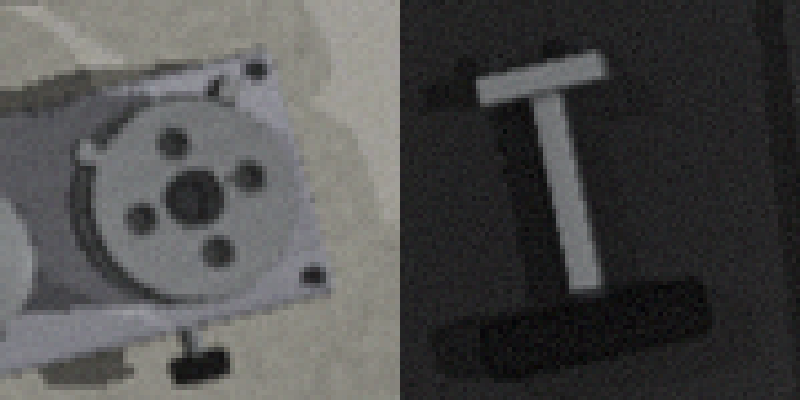

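The crop gives the ring's four holes centred at about (545.5,-295.4), with axes at 21.5°. The key lies with its axis at about 13.5° and its pin face near (561,208). I'll move above its stem and tilt 45°.

Request:
drive_tool(
  rows=[
    {"dx": -0.0434,"dy": -0.0289,"dz": 0.009},
    {"dx": -0.0434,"dy": -0.0289,"dz": 0.009},
    {"dx": -0.0434,"dy": -0.0289,"dz": 0.009},
    {"dx": -0.0434,"dy": -0.0289,"dz": 0.009},
    {"dx": -0.0434,"dy": -0.0289,"dz": 0.009},
    {"dx": -0.0434,"dy": -0.0289,"dz": 0.009},
    {"dx": -0.0434,"dy": -0.0289,"dz": 0.009},
    {"dx": -0.0434,"dy": -0.0289,"dz": 0.009},
    {"dx": -0.0434,"dy": -0.0289,"dz": 0.009},
    {"dx": -0.0434,"dy": -0.0289,"dz": 0.009},
  ],
)

```text
validation failed for argument at $.ro...
```

```bash
cat >> h.py <<'E'
import json
def log():
    s=robot.state()
    with open('log.jsonl','a') as f: f.write(json.dumps([list(map(float,s[k])) for k in('joints','eef_pos','ee_rot')])+'\n')
    M=rot(s['ee_rot']); print('t',round(s['time'],2),'pos',s['eef_pos'].round(1),'j',s['joints'].round(3)); print(' x',M[:,0].round(3),'y',M[:,1].round(3),'z',M[:,2].round(3),'F',s['wrist_force'].round(1),'M',s['moment'].round(2),'g',round(s['gripper_width'],3),round(s['grip_force'],1))
    return s,M
E
python3 -c "
from h import *
log()"
```

```text
t 0.1 pos [180.3 598.1 249.5] j [-1.348  0.522 -0.036  1.6    0.021  1.021 -0.113]
 x [-0.957  0.289 -0.   ] y [ 0.289  0.957 -0.001] z [-0.    -0.001 -1.   ] F [-0.6 -0.6  0.3] M [ 0.04 -0.02 -0.03] g 0.998 0.0
```

Request:
drive_tool(
  rows=[
    {"az": -10.1},
    {"az": -10.1},
    {"az": -10.1},
    {"ay": -9},
    {"ay": -9},
    {"ay": -9},
    {"ay": -9},
    {"ay": -9},
    {},
  ],
)

```text
validation failed for argument at $.ro...
```

```bash
python3 -c "
from h import *
log()"
```

```text
t 0.1 pos [180.3 598.1 249.5] j [-1.348  0.522 -0.036  1.6    0.021  1.021 -0.113]
 x [-0.957  0.289 -0.   ] y [ 0.289  0.957 -0.001] z [-0.    -0.001 -1.   ] F [-0.6 -0.6  0.3] M [ 0.04 -0.02 -0.03] g 0.998 0.0
```

Each row probably needs every field.

Request:
drive_tool(
  rows=[
    {"dx": -0.0434,"dy": -0.0289,"dz": 0.009,"ax": 0,"ay": 0,"az": 0,"fingers": 1},
    {"dx": -0.0434,"dy": -0.0289,"dz": 0.009,"ax": 0,"ay": 0,"az": 0,"fingers": 1},
    {"dx": -0.0434,"dy": -0.0289,"dz": 0.009,"ax": 0,"ay": 0,"az": 0,"fingers": 1},
    {"dx": -0.0434,"dy": -0.0289,"dz": 0.009,"ax": 0,"ay": 0,"az": 0,"fingers": 1},
    {"dx": -0.0434,"dy": -0.0289,"dz": 0.009,"ax": 0,"ay": 0,"az": 0,"fingers": 1},
    {"dx": -0.0434,"dy": -0.0289,"dz": 0.009,"ax": 0,"ay": 0,"az": 0,"fingers": 1},
    {"dx": -0.0434,"dy": -0.0289,"dz": 0.009,"ax": 0,"ay": 0,"az": 0,"fingers": 1},
    {"dx": -0.0434,"dy": -0.0289,"dz": 0.009,"ax": 0,"ay": 0,"az": 0,"fingers": 1},
    {"dx": -0.0434,"dy": -0.0289,"dz": 0.009,"ax": 0,"ay": 0,"az": 0,"fingers": 1},
    {"dx": -0.0434,"dy": -0.0289,"dz": 0.009,"ax": 0,"ay": 0,"az": 0,"fingers": 1},
  ],
)

```text
time: 1.35
eef_pos: [513.3, 195.0, 159.6]
ee_rot: [-0.0, 0.146, 0.989, -0.0]
wrist_force: [0.2, 1.4, 0.2]
gripper_width: 1.0
grip_force: 0.0
```

```bash
python3 -c "
from h import *
log()"
```

```text
t 1.35 pos [513.3 195.  159.6] j [-0.49   0.52   0.026  1.885 -0.02   0.737  0.825]
 x [-0.957  0.288  0.   ] y [ 0.288  0.957 -0.   ] z [-0. -0. -1.] F [0.2 1.4 0.2] M [ 0.06 -0.02  0.01] g 1.0 0.0
```

Request:
drive_tool(
  rows=[
    {"dx": 0,"dy": 0,"dz": 0,"ax": 0,"ay": 0,"az": -10.1,"fingers": 1},
    {"dx": 0,"dy": 0,"dz": 0,"ax": 0,"ay": 0,"az": -10.1,"fingers": 1},
    {"dx": 0,"dy": 0,"dz": 0,"ax": 0,"ay": 0,"az": -10.1,"fingers": 1},
    {"dx": 0,"dy": 0,"dz": 0,"ax": 0,"ay": -9,"az": 0,"fingers": 1},
    {"dx": 0,"dy": 0,"dz": 0,"ax": 0,"ay": -9,"az": 0,"fingers": 1},
    {"dx": 0,"dy": 0,"dz": 0,"ax": 0,"ay": -9,"az": 0,"fingers": 1},
    {"dx": 0,"dy": 0,"dz": 0,"ax": 0,"ay": -9,"az": 0,"fingers": 1},
    {"dx": 0,"dy": 0,"dz": 0,"ax": 0,"ay": -9,"az": 0,"fingers": 1},
    {"dx": 0,"dy": 0,"dz": 0,"ax": 0,"ay": 0,"az": 0,"fingers": 1},
  ],
)

```text
time: 2.48
eef_pos: [522.2, 169.8, 159.1]
ee_rot: [0.217, -0.103, 0.97, -0.02]
wrist_force: [0.1, 0.3, -0.2]
gripper_width: 1.0
grip_force: 0.0
```

```bash
python3 -c "
from h import *
log()"
```

```text
t 2.48 pos [522.2 169.8 159.1] j [-0.558  0.416  0.016  2.212  1.032  0.246  0.261]
 x [-0.884 -0.209 -0.417] y [-0.192  0.978 -0.084] z [ 0.426  0.006 -0.905] F [ 0.1  0.3 -0.2] M [-0.01  0.48  0.03] g 1.0 0.0
```

```bash
cat > kin.py <<'E'
import numpy as np, json, itertools
from scipy.spatial.transform import Rotation as R
from scipy.optimize import least_squares
Rz=lambda t:R.from_euler('z',t).as_matrix(); Ry=lambda t:R.from_euler('y',t).as_matrix()
LO=np.array([-2.91,-.3,-1.5,.17,-1.26,.16,-2.52]);HI=np.array([2.91,2.13,1.42,2.43,4.41,1.93,2.52])
def fk(j,p,s):
    b,c,d1,a,f,L,e1,e4,e6=p
    M=Rz(s[0]*j[0]+b);P=np.array([0,0,d1])+M@[e1,0,0]
    M=M@Ry(j[1])@Rz(s[1]*j[2]);P=P+M@[e4,0,a]
    M=M@Ry(j[3])@Rz(s[2]*j[4]);P=P+M@[-e4,0,f]
    M=M@Ry(j[5]);P=P+M@[e6,0,L]
    return P,M@Rz(s[3]*j[6]+c)
def fit():
    D=[json.loads(l) for l in open('log.jsonl')]; D=[(np.array(j),np.array(p),R.from_quat(np.roll(q,-1)).as_matrix()) for j,p,q in D]
    best=None
    for s in itertools.product([1,-1],repeat=4):
      for b0,c0 in itertools.product([0,2.6,-2.6],[0,1.57,-1.57,3.1]):
        def res(p):
            o=[]
            for j,P,M in D:
                A,B=fk(j,p,s);o+=list((A-P)/100)+list((B-M).ravel()*3)
            return np.array(o+list(np.array(p[6:])*1e-4))
        r=least_squares(res,[b0,c0,350,400,400,200,0,0,0])
        if best is None or r.cost<best[0]-1e-9: best=(r.cost,r.x,s)
    return best
def ik(p,s,P,M,seed=None,n=40,g=None):
    rng=np.random.default_rng(0);out=[]
    for k in range(n):
        j0=seed if (seed is not None and k==0) else rng.uniform(LO,HI)
        def res(j):
            A,B=fk(j,p,s); return np.r_[(A-P)/50,(B-M).ravel()*2,0.003*(j[2])]
        r=least_squares(res,np.clip(j0,LO+.03,HI-.03),bounds=(LO+.02,HI-.02),max_nfev=80)
        if r.cost<1e-4: out.append(r.x)
    u=[]
    for o in out:
        if not any(np.abs(o-q).max()<.1 for q in u): u.append(o)
    return u
E
python3 - <<'E'
from kin import *
b=fit();print(b[0],b[1].round(2),b[2]); json.dump([list(b[1]),b[2]],open('k.json','w'))
E
```

```text
0.01799071482495332 [-1.0000e-01  1.4800e+00  3.1655e+02  5.6041e+02  4.2271e+02  3.3242e+02
 -1.3630e+01  3.9700e+00  6.2900e+00] (-1, -1, -1, -1)
```

```bash
python3 - <<'E'
from kin import *
p,s=json.load(open('k.json'))
for l in open('log.jsonl'):
    j,P,q=json.loads(l);A,B=fk(np.array(j),p,s);M=R.from_quat(np.roll(q,-1)).as_matrix();print((A-P).round(1),np.degrees(R.from_matrix(B.T@M).as_rotvec()).round(2))
E
sed -i 's/b,c,d1,a,f,L,e1,e4,e6=p/b,c,d1,a,f,L,e1,e4,e6,y1,y2,y3=p/;s/M@\[e1,0,0\]/M@[e1,y1,0]/;s/M@\[e4,0,a\]/M@[e4,y2,a]/;s/M@\[-e4,0,f\]/M@[-e4,y3,f]/;s/200,0,0,0\]/200,0,0,0,0,0,0]/' kin.py
sed -i 's/^    return best$/    json.dump([list(best[1]),best[2]],open("k.json","w"));return best/' kin.py
python3 - <<'E'
from kin import *
b=fit();print(b[0],b[1].round(2),b[2])
p,s=b[1:]
for l in open('log.jsonl'):
    j,P,q=json.loads(l);A,B=fk(np.array(j),p,s);M=R.from_quat(np.roll(q,-1)).as_matrix();print((A-P).round(1),np.degrees(R.from_matrix(B.T@M).as_rotvec()).round(2))
E
```

```text
[ 0.6 -0.1  0.6] [-0.   -0.01 -0.13]
[ 0.6 -0.1  0.6] [-0.   -0.01 -0.13]
[-2.8  6.1 -1.6] [ 0.   -0.   -0.13]
[-0.   0.5  0.4] [-2.26 -0.57  0.39]
8.870789797841868e-06 [-0.0000e+00  1.5700e+00  3.2589e+02  5.2324e+02  4.2099e+02  3.0866e+02
  3.7000e+00 -1.2000e+00 -1.1500e+00 -2.6870e+01 -3.2040e+01 -2.2000e-01] (-1, -1, -1, -1)
[ 0. -0.  0.] [-0. -0. -0.]
[ 0. -0.  0.] [-0. -0. -0.]
[-0.  0. -0.] [ 0. -0. -0.]
[-0.  0.  0.] [-0. -0.  0.]
```

```bash
cat >> kin.py <<'E'
def tool(h,t,s=1):
    """heading h deg, tilt t deg from down, y left(+1)/right(-1) of heading"""
    h,t=np.radians([h,t]);z=np.array([np.sin(t)*np.cos(h),np.sin(t)*np.sin(h),-np.cos(t)]);y=s*np.array([-np.sin(h),np.cos(h),0])
    return np.stack([np.cross(y,z),y,z],1)
E
cat > q.py <<'E'
from kin import *
p,s=json.load(open('k.json'))
def show(n,P,h,t):
    for sy in(1,-1):
        for u in ik(p,s,P,tool(h,t,sy),n=12)[:4]: print(n,h,t,sy,u.round(2),'F' if u[4]>1.57 else 'N')
for t in(35,45,50): show('lie',[512,196,28],13.5,t)
for t in(40,45,55):
    for h in(21.5,111.5): show('ins',[545.5,-295.4,158],h,t)
for h in(32,58): show('rem',[545.5,-295.4,158],h,45)
E
time python3 q.py
```

```text
lie 13.5 35 1 [ 0.34  1.26 -1.27  2.31  2.17  1.28 -0.34] F
lie 13.5 35 1 [-0.5   0.77 -0.11  2.36  2.69  0.63 -1.44] F
lie 13.5 35 1 [-0.59  0.77 -0.    2.37  2.79  0.61 -1.57] F
lie 13.5 35 1 [-0.89  0.84  0.39  2.39  3.19  0.61 -2.09] F
lie 13.5 35 -1 [-0.59  0.77 -0.    2.37  2.79  0.61  1.57] F
lie 13.5 35 -1 [-1.01  0.91  0.56  2.39  3.37  0.65  0.82] F
lie 13.5 35 -1 [-0.38  0.77 -0.25  2.36  2.58  0.66  1.86] F
lie 13.5 45 1 [ 0.3   1.33 -1.2   2.4   2.44  1.45 -0.48] F
lie 13.5 45 1 [ 0.03  1.04 -0.81  2.41  2.49  1.2  -0.9 ] F
lie 13.5 45 -1 [ 0.03  1.04 -0.81  2.41  2.49  1.2   2.24] F
ins 21.5 40 1 [ 1.54  1.1  -1.37  1.95  1.09  0.54  1.71] N
ins 21.5 40 1 [ 1.36  0.82 -0.97  1.96  0.16  0.25  2.5 ] N
ins 21.5 40 1 [ 1.47  0.95 -1.18  1.96  0.78  0.36  1.95] N
ins 21.5 40 -1 [ 1.51  1.03 -1.29  1.95  0.98  0.46 -1.35] N
ins 21.5 40 -1 [ 0.85  0.61 -0.23  2.   -1.24  0.49  0.6 ] N
ins 21.5 40 -1 [ 1.01  0.64 -0.44  1.99 -1.06  0.39  0.46] N
ins 21.5 40 -1 [ 1.4   0.86 -1.05  1.96  0.44  0.28 -0.89] N
ins 111.5 40 1 [ 0.59  0.95 -0.    1.2  -0.38  1.58 -2.07] N
ins 111.5 4
[... 2524 characters left out ...]
68 -2.42] N
rem 32 45 -1 [ 1.56  1.14 -1.33  1.88  0.71  0.53 -0.88] N
rem 32 45 -1 [ 0.8   0.67 -0.08  1.93 -1.24  0.75  0.77] N
rem 32 45 -1 [ 1.07  0.71 -0.45  1.91 -0.98  0.57  0.58] N
rem 32 45 -1 [ 1.34  0.84 -0.87  1.89 -0.37  0.41  0.06] N
rem 58 45 1 [ 0.74  0.78  0.01  1.66 -0.9   1.1  -2.36] N
rem 58 45 1 [ 0.65  0.79  0.15  1.67 -0.98  1.16 -2.3 ] N
rem 58 45 1 [ 0.85  0.78 -0.16  1.65 -0.79  1.04 -2.44] N
rem 58 45 -1 [ 1.46  1.21 -1.32  1.61  0.43  0.96 -0.27] N
rem 58 45 -1 [ 0.77  0.78 -0.03  1.66 -0.87  1.09  0.77] N
rem 58 45 -1 [ 0.91  0.79 -0.24  1.65 -0.73  1.01  0.66] N
rem 58 45 -1 [ 1.1   0.84 -0.55  1.63 -0.48  0.92  0.46] N
real	0m33.633s
user	0m34.061s
sys	0m0.176s
```

```bash
cat > go.py <<'E'
import sys
from h import *
from kin import tool
def delta(P,M):
    s,C=log(); d=C.T@(np.array(P)-s['eef_pos'])/1000; r=R.from_matrix(C.T@M).as_rotvec(degrees=True)
    print('shift(tool,m)',d.round(4),'rotvec',r.round(2),'rows>=',np.ceil(max(np.abs(d).max()/.06,np.abs(r).max()/10)))
if __name__=='__main__':
    a=list(map(float,sys.argv[1:])); delta(a[:3],tool(a[3],a[4],a[5]))
E
python3 go.py 512 196 120 13.5 37 1; python3 - <<'E'
from kin import *
p,s=json.load(open('k.json')); j=np.array([-0.558,0.416,0.016,2.212,1.032,0.246,0.261])
for z in (120,60,29):
    for u in ik(p,s,[512,196,z],tool(13.5,37,1),seed=j,n=6): print(z,u.round(2))
E
```

```text
t 2.48 pos [522.2 169.8 159.1] j [-0.558  0.416  0.016  2.212  1.032  0.246  0.261]
 x [-0.884 -0.209 -0.417] y [-0.192  0.978 -0.084] z [ 0.426  0.006 -0.905] F [ 0.1  0.3 -0.2] M [-0.01  0.48  0.03] g 1.0 0.0
shift(tool,m) [0.0199 0.0308 0.0311] rotvec [ -5.36 -12.33   0.41] rows>= 2.0
120 [-0.59  0.53 -0.01  2.39  2.62  0.45 -1.38]
120 [ 0.36  0.97 -1.32  2.33  1.99  1.12 -0.36]
60 [-0.58  0.7  -0.01  2.39  2.75  0.6  -1.52]
60 [ 0.34  1.18 -1.29  2.34  2.14  1.26 -0.38]
60 [-0.5   0.69 -0.11  2.39  2.66  0.62 -1.42]
29 [-0.59  0.78 -0.01  2.39  2.79  0.68 -1.58]
29 [ 0.36  1.33 -1.31  2.33  2.22  1.37 -0.32]
29 [-0.5   0.78 -0.11  2.38  2.71  0.69 -1.46]
```

Request:
drive_tool(
  rows=[
    {"dx": 0.0033,"dy": 0.0051,"dz": 0.0052,"ax": -0.9,"ay": -2.06,"az": 0,"fingers": 1},
    {"dx": 0.0033,"dy": 0.0051,"dz": 0.0052,"ax": -0.9,"ay": -2.06,"az": 0,"fingers": 1},
    {"dx": 0.0033,"dy": 0.0051,"dz": 0.0052,"ax": -0.9,"ay": -2.06,"az": 0,"fingers": 1},
    {"dx": 0.0033,"dy": 0.0051,"dz": 0.0052,"ax": -0.9,"ay": -2.06,"az": 0,"fingers": 1},
    {"dx": 0.0033,"dy": 0.0051,"dz": 0.0052,"ax": -0.9,"ay": -2.06,"az": 0,"fingers": 1},
    {"dx": 0.0033,"dy": 0.0051,"dz": 0.0052,"ax": -0.9,"ay": -2.06,"az": 0,"fingers": 1},
    {"dx": 0,"dy": 0,"dz": 0,"ax": 0,"ay": 0,"az": 0,"fingers": 1},
  ],
)

```text
time: 3.35
eef_pos: [516.8, 189.2, 125.0]
ee_rot: [0.302, -0.112, 0.947, 0.023]
wrist_force: [0.2, 0.6, 0.1]
gripper_width: 1.006
grip_force: 0.0
```

```bash
python3 go.py 512 196 120 13.5 37 1
```

```text
t 3.35 pos [516.8 189.2 125. ] j [-0.335  0.516 -0.309  2.35   2.244  0.466 -0.942]
 x [-0.793 -0.198 -0.576] y [-0.226  0.974 -0.025] z [ 0.566  0.11  -0.817] F [0.2 0.6 0.1] M [-0.15  0.56 -0.03] g 1.006 0.0
shift(tool,m) [0.0053 0.0078 0.0021] rotvec [-1.41 -1.82  0.46] rows>= 1.0
```

Request:
drive_tool(
  rows=[
    {"dx": 0.0026,"dy": 0.0039,"dz": 0.001,"ax": -0.7,"ay": -0.9,"az": 0.2,"fingers": 1},
    {"dx": 0.0026,"dy": 0.0039,"dz": 0.001,"ax": -0.7,"ay": -0.9,"az": 0.2,"fingers": 1},
    {"dx": 0.009,"dy": 0,"dz": 0.012,"ax": 0,"ay": 0,"az": 0,"fingers": 1},
    {"dx": 0.009,"dy": 0,"dz": 0.012,"ax": 0,"ay": 0,"az": 0,"fingers": 1},
    {"dx": 0.009,"dy": 0,"dz": 0.012,"ax": 0,"ay": 0,"az": 0,"fingers": 1},
    {"dx": 0.009,"dy": 0,"dz": 0.012,"ax": 0,"ay": 0,"az": 0,"fingers": 1},
    {"dx": 0,"dy": 0,"dz": 0,"ax": 0,"ay": 0,"az": 0,"fingers": 1},
  ],
)

```text
time: 4.22
eef_pos: [512.7, 196.4, 60.2]
ee_rot: [0.315, -0.112, 0.942, 0.036]
wrist_force: [-1.0, 0.4, 0.2]
gripper_width: 0.999
grip_force: 0.0
```

```bash
python3 go.py 512 196 29 13.5 37 1
```

```text
t 4.22 pos [512.7 196.4  60.2] j [-0.259  0.714 -0.42   2.379  2.448  0.701 -1.115]
 x [-0.776 -0.189 -0.602] y [-0.235  0.972 -0.003] z [ 0.585  0.139 -0.799] F [-1.   0.4  0.2] M [-0.08  0.54 -0.05] g 0.999 0.0
shift(tool,m) [ 0.0194 -0.0002  0.0245] rotvec [-0.07 -0.01  0.15] rows>= 1.0
```

Request:
drive_tool(
  rows=[
    {"dx": 0.0065,"dy": 0,"dz": 0.0082,"ax": 0,"ay": 0,"az": 0,"fingers": 1},
    {"dx": 0.0065,"dy": 0,"dz": 0.0082,"ax": 0,"ay": 0,"az": 0,"fingers": 1},
    {"dx": 0.0065,"dy": 0,"dz": 0.0082,"ax": 0,"ay": 0,"az": 0,"fingers": 1},
    {"dx": 0,"dy": 0,"dz": 0,"ax": 0,"ay": 0,"az": 0,"fingers": 0.6},
    {"dx": 0,"dy": 0,"dz": 0,"ax": 0,"ay": 0,"az": 0,"fingers": 0.4},
    {"dx": 0,"dy": 0,"dz": 0,"ax": 0,"ay": 0,"az": 0,"fingers": 0},
    {"dx": 0,"dy": 0,"dz": 0,"ax": 0,"ay": 0,"az": 0,"fingers": 0},
    {"dx": 0,"dy": 0,"dz": 0,"ax": 0,"ay": 0,"az": 0,"fingers": 0},
    {"dx": 0,"dy": 0,"dz": 0,"ax": 0,"ay": 0,"az": 0,"fingers": 0},
    {"dx": 0,"dy": 0,"dz": 0,"ax": 0,"ay": 0,"az": 0,"fingers": 0},
  ],
)

```text
time: 5.48
eef_pos: [512.0, 197.4, 30.3]
ee_rot: [0.317, -0.112, 0.941, 0.038]
wrist_force: [-3.4, -2.2, 8.3]
gripper_width: 0.171
grip_force: 59.0
```

```bash
python3 go.py 512 196 150 13.5 37 1
```

```text
t 5.47 pos [512.  197.4  30.3] j [-0.25   0.801 -0.431  2.376  2.503  0.782 -1.151]
 x [-0.774 -0.187 -0.605] y [-0.236  0.972  0.001] z [ 0.587  0.144 -0.796] F [-3.4 -2.2  8.3] M [-0.18  0.3  -0.07] g 0.171 59.0
shift(tool,m) [-0.0722 -0.0012 -0.0955] rotvec [0.15 0.21 0.08] rows>= 2.0
```

Request:
drive_tool(
  rows=[
    {"dx": -0.0121,"dy": 0,"dz": -0.0159,"ax": 0,"ay": 0,"az": 0,"fingers": 0},
    {"dx": -0.03,"dy": 0,"dz": -0.0398,"ax": 0,"ay": 0,"az": 0,"fingers": 0},
    {"dx": -0.03,"dy": 0,"dz": -0.0398,"ax": 0,"ay": 0,"az": 0,"fingers": 0},
    {"dx": -0.03,"dy": 0,"dz": -0.0398,"ax": 0,"ay": 0,"az": 0,"fingers": 0},
    {"dx": -0.03,"dy": 0,"dz": -0.0398,"ax": 0,"ay": 0,"az": 0,"fingers": 0},
    {"dx": -0.03,"dy": 0,"dz": -0.0398,"ax": 0,"ay": 0,"az": 0,"fingers": 0},
    {"dx": 0,"dy": 0,"dz": 0,"ax": 0,"ay": 9.25,"az": 0,"fingers": 0},
    {"dx": 0,"dy": 0,"dz": 0,"ax": 0,"ay": 9.25,"az": 0,"fingers": 0},
    {"dx": 0,"dy": 0,"dz": 0,"ax": 0,"ay": 9.25,"az": 0,"fingers": 0},
    {"dx": 0,"dy": 0,"dz": 0,"ax": 0,"ay": 9.25,"az": 0,"fingers": 0},
    {"dx": 0,"dy": 0,"dz": 0,"ax": 0,"ay": 0,"az": 0,"fingers": 0},
  ],
)

```text
time: 6.85
eef_pos: [530.5, 168.4, 247.3]
ee_rot: [0.183, -0.093, 0.978, -0.032]
wrist_force: [1.3, -0.8, -4.0]
gripper_width: 0.168
grip_force: 59.4
```

```bash
python3 go.py 512 196 300 13.5 0 1
```

```text
t 6.85 pos [530.5 168.4 247.3] j [-0.4    0.288 -0.159  2.053  0.512  0.552  0.81 ]
 x [-0.915 -0.193 -0.353] y [-0.17   0.981 -0.096] z [ 0.365 -0.028 -0.931] F [ 1.3 -0.8 -4. ] M [ 0.02  0.59 -0.03] g 0.168 59.4
shift(tool,m) [-0.007   0.0251 -0.0566] rotvec [-6.1  20.58 -2.62] rows>= 3.0
```

Request:
drive_tool(
  rows=[
    {"dx": -0.0023,"dy": 0.0083,"dz": -0.0187,"ax": -2,"ay": 6.9,"az": -0.9,"fingers": 0},
    {"dx": -0.0023,"dy": 0.0083,"dz": -0.0187,"ax": -2,"ay": 6.9,"az": -0.9,"fingers": 0},
    {"dx": -0.0023,"dy": 0.0083,"dz": -0.0187,"ax": -2,"ay": 6.9,"az": -0.9,"fingers": 0},
    {"dx": 0,"dy": 0,"dz": 0,"ax": 0,"ay": 0,"az": 10.25,"fingers": 0},
    {"dx": 0,"dy": 0,"dz": 0,"ax": 0,"ay": 0,"az": 10.25,"fingers": 0},
    {"dx": 0,"dy": 0,"dz": 0,"ax": 0,"ay": 0,"az": 10.25,"fingers": 0},
    {"dx": 0,"dy": 0,"dz": 0,"ax": 0,"ay": 0,"az": 10.25,"fingers": 0},
    {"dx": 0,"dy": 0,"dz": 0,"ax": 0,"ay": 0,"az": 10.25,"fingers": 0},
    {"dx": 0,"dy": 0,"dz": 0,"ax": 0,"ay": 0,"az": 10.25,"fingers": 0},
    {"dx": 0,"dy": 0,"dz": 0,"ax": 0,"ay": 0,"az": 10.25,"fingers": 0},
    {"dx": 0,"dy": 0,"dz": 0,"ax": 0,"ay": 0,"az": 10.25,"fingers": 0},
    {"dx": 0,"dy": 0,"dz": 0,"ax": 0,"ay": 0,"az": 0,"fingers": 0},
  ],
)

```text
time: 8.35
eef_pos: [517.4, 194.3, 300.4]
ee_rot: [0.003, 0.562, 0.827, -0.003]
wrist_force: [0.3, 0.9, -3.2]
gripper_width: 0.171
grip_force: 59.4
```

```bash
python3 go.py 545.5 -295.4 300 111.5 0 -1
```

```text
t 8.35 pos [517.4 194.3 300.4] j [-0.461  0.355 -0.013  1.731  0.014  1.059 -0.104]
 x [-0.368  0.93  -0.008] y [ 0.93   0.368 -0.002] z [ 0.001 -0.009 -1.   ] F [ 0.3  0.9 -3.2] M [-0.07  0.02 -0.01] g 0.171 59.4
shift(tool,m) [-0.4657 -0.1539  0.0046] rotvec [-0.13  0.48  0.08] rows>= 8.0
```

Request:
drive_tool(
  rows=[
    {"dx": -0.0517,"dy": -0.0171,"dz": 0.0005,"ax": 0,"ay": 0,"az": 0,"fingers": 0},
    {"dx": -0.0517,"dy": -0.0171,"dz": 0.0005,"ax": 0,"ay": 0,"az": 0,"fingers": 0},
    {"dx": -0.0517,"dy": -0.0171,"dz": 0.0005,"ax": 0,"ay": 0,"az": 0,"fingers": 0},
    {"dx": -0.0517,"dy": -0.0171,"dz": 0.0005,"ax": 0,"ay": 0,"az": 0,"fingers": 0},
    {"dx": -0.0517,"dy": -0.0171,"dz": 0.0005,"ax": 0,"ay": 0,"az": 0,"fingers": 0},
    {"dx": -0.0517,"dy": -0.0171,"dz": 0.0005,"ax": 0,"ay": 0,"az": 0,"fingers": 0},
    {"dx": -0.0517,"dy": -0.0171,"dz": 0.0005,"ax": 0,"ay": 0,"az": 0,"fingers": 0},
    {"dx": -0.0517,"dy": -0.0171,"dz": 0.0005,"ax": 0,"ay": 0,"az": 0,"fingers": 0},
    {"dx": -0.0517,"dy": -0.0171,"dz": 0.0005,"ax": 0,"ay": 0,"az": 0,"fingers": 0},
    {"dx": 0,"dy": 0,"dz": 0,"ax": 0,"ay": 0,"az": 0,"fingers": 0},
  ],
)

```text
time: 9.6
eef_pos: [544.2, -299.1, 297.3]
ee_rot: [0.001, 0.563, 0.827, -0.005]
wrist_force: [-0.4, 1.6, -4.8]
gripper_width: 0.168
grip_force: 59.5
```

Request:
drive_tool(
  rows=[
    {"dx": 0,"dy": 0,"dz": 0,"ax": 0,"ay": 9,"az": 0,"fingers": 0},
    {"dx": 0,"dy": 0,"dz": 0,"ax": 0,"ay": 9,"az": 0,"fingers": 0},
    {"dx": 0,"dy": 0,"dz": 0,"ax": 0,"ay": 9,"az": 0,"fingers": 0},
    {"dx": 0,"dy": 0,"dz": 0,"ax": 0,"ay": 9,"az": 0,"fingers": 0},
    {"dx": 0,"dy": 0,"dz": 0,"ax": 0,"ay": 9,"az": 0,"fingers": 0},
    {"dx": 0,"dy": 0,"dz": 0,"ax": 0,"ay": 8,"az": 0,"fingers": 0},
    {"dx": 0,"dy": 0,"dz": 0,"ax": 0,"ay": 0,"az": 0,"fingers": 0},
  ],
)

```text
time: 10.48
eef_pos: [544.8, -287.6, 285.3]
ee_rot: [-0.346, 0.512, 0.755, 0.219]
wrist_force: [-0.5, 0.3, -3.9]
gripper_width: 0.172
grip_force: 59.6
```

```bash
python3 go.py 545.5 -295.4 225 111.5 53 -1
```

```text
t 10.47 pos [ 544.8 -287.6  285.3] j [ 0.67   0.908 -0.175  1.039 -0.351  1.895  0.9  ]
 x [-0.236  0.621  0.747] y [ 0.925  0.38  -0.023] z [-0.299  0.685 -0.664] F [-0.5  0.3 -3.9] M [-1.37 -0.52  0.03] g 0.172 59.6
shift(tool,m) [-0.05   -0.0009  0.0345] rotvec [-1.5   4.64 -0.51] rows>= 1.0
```

Request:
drive_tool(
  rows=[
    {"dx": -0.025,"dy": 0,"dz": 0.017,"ax": 0,"ay": 0,"az": 0,"fingers": 0},
    {"dx": -0.025,"dy": 0,"dz": 0.017,"ax": 0,"ay": 0,"az": 0,"fingers": 0},
    {"dx": 0,"dy": 0,"dz": 0,"ax": -1,"ay": 2.3,"az": -0.3,"fingers": 0},
    {"dx": 0,"dy": 0,"dz": 0,"ax": -0.5,"ay": 2.3,"az": -0.2,"fingers": 0},
    {"dx": 0,"dy": 0,"dz": 0,"ax": 0,"ay": 0,"az": 0,"fingers": 0},
    {"dx": 0,"dy": 0,"dz": 0,"ax": 0,"ay": 0,"az": 0,"fingers": 0},
  ],
)

```text
time: 11.22
eef_pos: [547.1, -295.9, 228.1]
ee_rot: [-0.367, 0.504, 0.74, 0.251]
wrist_force: [-0.7, -0.5, -3.6]
gripper_width: 0.167
grip_force: 59.7
```

```bash
python3 go.py 545.5 -295.4 225 111.5 53 -1; python3 - <<'E'
from h import *
a=cap('top');b=cap('side');np.savez('top1.npz',**a);np.savez('side1.npz',**b)
cv2.imwrite('pics/hov.png',np.hstack([cv2.resize(a['image'][190:310,390:510,::-1],(400,400),interpolation=0),cv2.resize(b['image'][150:400,270:520,::-1],(400,400),interpolation=0)]))
E
```

```text
t 11.22 pos [ 547.1 -295.9  228.1] j [ 0.701  1.009 -0.189  1.023 -0.373  1.875  0.94 ]
 x [-0.222  0.562  0.797] y [0.931 0.365 0.002] z [-0.29   0.742 -0.604] F [-0.7 -0.5 -3.6] M [-1.42 -0.56  0.03] g 0.167 59.7
shift(tool,m) [-0.0018 -0.0013  0.0027] rotvec [0.13 0.18 0.02] rows>= 1.0
```

View pics/hov.png

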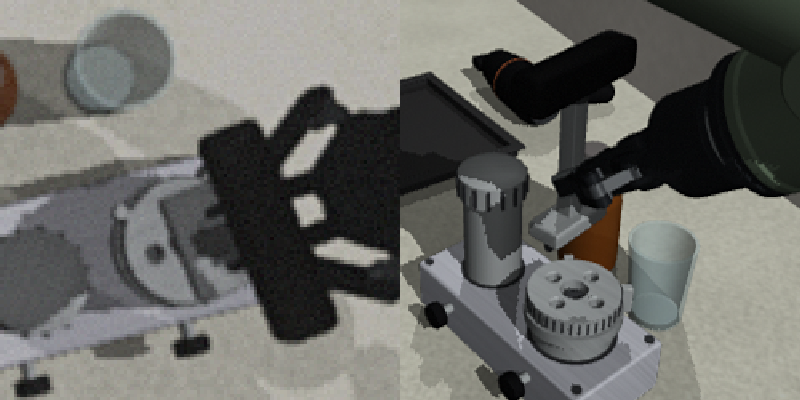

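Key is upright over the ring: in the right-hand crop the head is near (560,230) and the ring near (575,285). The left-hand crop shows the crossbar at about (270,230). Next I'll measure the key against the ring in both views.

```bash
python3 - <<'E'
from h import *
a=dict(np.load('top1.npz'));b=dict(np.load('side1.npz'))
W=cloud(a);Z=W[...,2]
m=(abs(Z-339)<10); m[:, :440]=0; m[:190]=0; m[310:]=0;m[:,500:]=0
m=m.astype(np.uint8); n,l,s,cc=cv2.connectedComponentsWithStats(m); i=1+np.argmax(s[1:,4]); ct=cv2.findContours((l==i).astype(np.uint8),0,2)[0][0]
h=np.nanmedian(Z[l==i]); Q=np.array([plane(a,*q[0],339)[:2] for q in ct],np.float32)
print('bar top z',h,s[i,4],cv2.minAreaRect(Q), 'cloud mean',W[l==i].mean(0).round(1))
# side: ring holes & centre
o=dict(np.load('side0.npz'));V=cloud(o)
m=(abs(V[...,2]-108)<5)&(np.hypot(V[...,0]-545,V[...,1]+295)<46); print('side ring top pts',m.sum(),np.nanmedian(V[m][:,2]))
g=cv2.cvtColor(o['image'],cv2.COLOR_RGB2GRAY)
ys,xs=np.where(m); x0,x1,y0,y1=xs.min(),xs.max(),ys.min(),ys.max()
P=np.array([[plane(o,u,v,108)[:2] for u in range(x0,x1+1)] for v in range(y0,y1+1)])
sub=g[y0:y1+1,x0:x1+1]; inr=np.hypot(P[...,0]-545,P[...,1]+295)<36
for th in(70,85,95):
    n,l,s,cc=cv2.connectedComponentsWithStats(((sub<th)&inr).astype(np.uint8))
    print(th,[(plane(o,*(cc[i]+[x0,y0]),108)[:2].round(1).tolist(),int(s[i,4])) for i in range(1,n) if s[i,4]>15])
# side: head and bar of key
V=cloud(b); 
m=(np.hypot(V[...,0]-545,V[...,1]+290)<45)&(V[...,2]>165)&(V[...,2]<210)
gb=cv2.cvtColor(b['image'],cv2.COLOR_RGB2GRAY); H=V[m&(gb>60)]; print('head pts',len(H),np.percentile(H,[2,50,98],axis=0).round(1).tolist())
cv2.imwrite('pics/side_big.png',cv2.resize(b['image'][220:400,330:510,::-1],(600,600),interpolation=0))
E
```

```text
bar top z 334.10643222081103 1172 ((539.7188110351562, -282.59796142578125), (117.9397201538086, 31.640575408935547), 21.386188507080078) cloud mean [ 539.9 -284.5  334. ]
side ring top pts 1845 108.0787263509925
70 [([571.1, -289.5], 17), ([547.0, -298.7], 98), ([526.7, -307.1], 17), ([557.7, -320.4], 17)]
85 [([540.1, -275.6], 18), ([571.5, -288.6], 22), ([547.5, -298.0], 116), ([526.4, -306.8], 23), ([558.2, -319.7], 24)]
95 [([571.4, -288.5], 26), ([539.9, -275.7], 27), ([547.5, -297.2], 134), ([526.5, -306.4], 28), ([556.3, -319.8], 38)]
head pts 710 [[507.3, -311.4, 176.7], [526.6, -297.3, 189.0], [557.6, -278.5, 196.1]]
```

View pics/side_big.png

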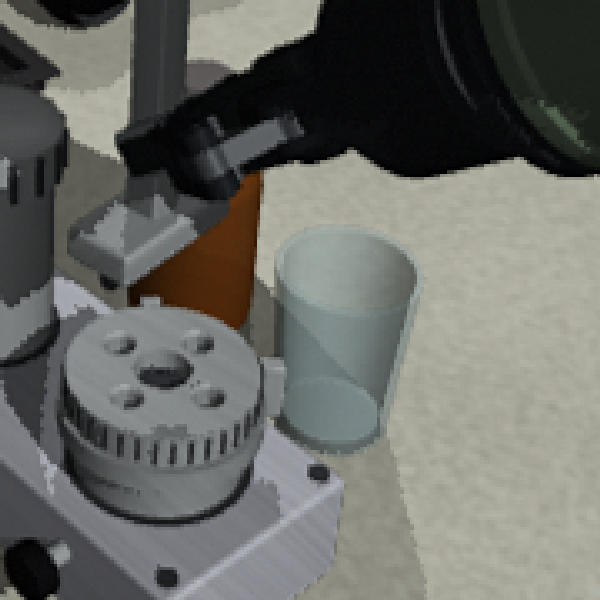

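The pin near the left end of the head is visible at crop (107,283). The ring holes are at crop (120,343), (198,343), (208,397) and (126,397). I'll compare pin and holes in this one camera.

```bash
python3 - <<'E'
from h import *
b=dict(np.load('side1.npz'))
px=lambda x,y:(330+x*.3-.35,220+y*.3-.35)
p=plane(b,*px(107,287),165);print('pin tip',p.round(1),'axis',(p+24*np.array([.931,.365,0])).round(1))
H=[plane(b,*px(*q),108) for q in[(120,343),(198,343),(208,397),(126,397)]];print(np.round(H,1)[:,:2].tolist(),np.mean(H,0).round(1), plane(b,*px(163,370),108).round(1))
# head lower-left corner and others, bottom face z=178, top z=194
for q,z in [((69,230),194),((120,260),194),((124,283),178)]: print(q,z,plane(b,*px(*q),z).round(1))
ky=np.array([.931,.365]);kz=np.array([.365,-.931]);A=np.array([543.4,-286.3])
for sy in(-34,34):
    for sz in(-16,16): print('pred corner',(A+ky*sy+kz*sz).round(1))
E
```

```text
pin tip [ 516.9 -298.1  165. ] axis [ 539.3 -289.3  165. ]
[[538.5, -272.7], [569.4, -286.8], [555.8, -317.8], [524.7, -303.7]] [ 547.1 -295.2  108. ] [ 547.  -295.6  108. ]
(69, 230) 194 [ 502.3 -292.2  194. ]
(120, 260) 194 [ 511.5 -317.2  194. ]
(124, 283) 178 [ 516.2 -312.8  178. ]
pred corner [ 505.9 -283.8]
pred corner [ 517.6 -313.6]
pred corner [ 569.2 -259. ]
pred corner [ 580.9 -288.8]
```

```bash
python3 go.py 552 -307.2 182 111.3 53 -1
```

```text
t 11.32 pos [ 547.1 -295.7  228.2] j [ 0.7    1.008 -0.189  1.023 -0.373  1.875  0.94 ]
 x [-0.222  0.562  0.797] y [0.931 0.365 0.002] z [-0.29   0.742 -0.604] F [ 0.9  0.6 -3.6] M [-1.45 -0.58  0.01] g 0.173 59.7
shift(tool,m) [-0.0443  0.0002  0.018 ] rotvec [-0.04  0.19  0.15] rows>= 1.0
```

Request:
drive_tool(
  rows=[
    {"dx": -0.0148,"dy": 0,"dz": 0.006,"ax": 0,"ay": 0.1,"az": 0.1,"fingers": 0},
    {"dx": -0.0148,"dy": 0,"dz": 0.006,"ax": 0,"ay": 0.1,"az": 0,"fingers": 0},
    {"dx": -0.0148,"dy": 0,"dz": 0.006,"ax": 0,"ay": 0,"az": 0,"fingers": 0},
    {"dx": 0,"dy": 0,"dz": 0,"ax": 0,"ay": 0,"az": 0,"fingers": 0},
    {"dx": 0,"dy": 0,"dz": 0,"ax": 0,"ay": 0,"az": 0,"fingers": 0},
  ],
)

```text
time: 11.95
eef_pos: [551.6, -307.3, 181.5]
ee_rot: [-0.369, 0.504, 0.739, 0.252]
wrist_force: [0.2, -0.2, -3.3]
gripper_width: 0.169
grip_force: 59.7
```

```bash
python3 go.py 552 -307.2 182 111.3 53 -1; python3 - <<'E'
from h import *
a=cap('top');b=cap('side');np.savez('top2.npz',**a);np.savez('side2.npz',**b)
W=cloud(a);Z=W[...,2]
m=(abs(Z-288)<10); m[:, :440]=0; m[:190]=0; m[310:]=0;m[:,500:]=0
n,l,s,cc=cv2.connectedComponentsWithStats(m.astype(np.uint8)); i=1+np.argmax(s[1:,4]); ct=cv2.findContours((l==i).astype(np.uint8),0,2)[0][0]
h=np.nanmedian(Z[l==i]); print(h,cv2.minAreaRect(np.array([plane(a,*q[0],h)[:2] for q in ct],np.float32)))
cv2.imwrite('pics/near.png',cv2.resize(b['image'][270:390,310:450,::-1],(700,600),interpolation=cv2.INTER_CUBIC))
E
```

```text
t 11.95 pos [ 551.6 -307.3  181.5] j [ 0.704  1.08  -0.183  0.99  -0.358  1.849  0.965]
 x [-0.219  0.56   0.799] y [0.931 0.364 0.   ] z [-0.291  0.744 -0.601] F [ 0.2 -0.2 -3.3] M [-1.44 -0.54 -0.05] g 0.169 59.7
shift(tool,m) [ 0.0004  0.0004 -0.0004] rotvec [-0.04 -0.07  0.03] rows>= 1.0
287.45214577577053 ((544.2611694335938, -295.1346435546875), (119.13101196289062, 33.30997085571289), 21.39370346069336)
```

View pics/near.png

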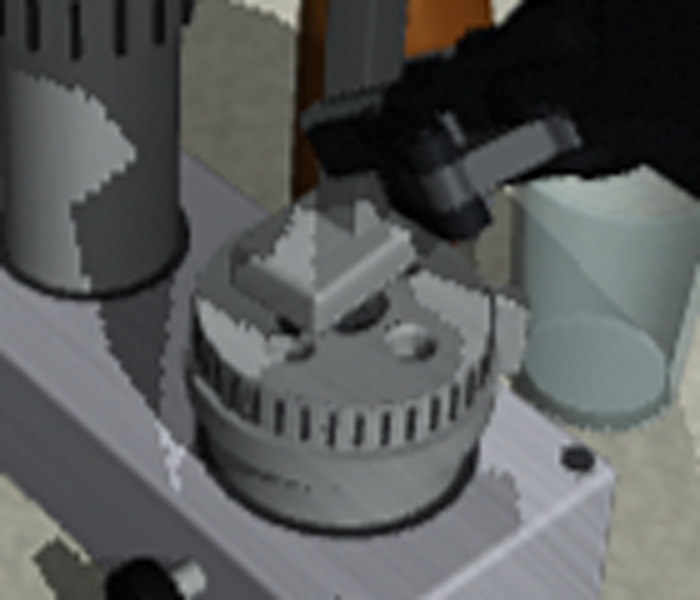

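The pin tip at about (290,330) sits just above its hole at (295,346), and the top view puts the bar 1 mm from the ring's centre. Lowering gently.

Request:
drive_tool(
  rows=[
    {"dx": 0,"dy": 0.0008,"dz": 0,"ax": 0,"ay": 0,"az": 0,"fingers": 0},
    {"dx": -0.0016,"dy": 0,"dz": 0.0012,"ax": 0,"ay": 0,"az": 0,"fingers": 0},
    {"dx": -0.0016,"dy": 0,"dz": 0.0012,"ax": 0,"ay": 0,"az": 0,"fingers": 0},
    {"dx": -0.0016,"dy": 0,"dz": 0.0012,"ax": 0,"ay": 0,"az": 0,"fingers": 0},
    {"dx": -0.0016,"dy": 0,"dz": 0.0012,"ax": 0,"ay": 0,"az": 0,"fingers": 0},
    {"dx": 0,"dy": 0,"dz": 0,"ax": 0,"ay": 0,"az": 0,"fingers": 0},
  ],
)

```text
time: 12.8
eef_pos: [552.2, -307.0, 173.1]
ee_rot: [-0.369, 0.505, 0.739, 0.252]
wrist_force: [0.1, -0.6, -4.0]
gripper_width: 0.172
grip_force: 59.7
```

```bash
python3 go.py 552 -307.2 165 111.3 53 -1
```

```text
t 12.8 pos [ 552.2 -307.   173.1] j [ 0.703  1.09  -0.183  0.991 -0.356  1.84   0.969]
 x [-0.218  0.56   0.8  ] y [ 0.931  0.364 -0.   ] z [-0.291  0.745 -0.601] F [ 0.1 -0.6 -4. ] M [-1.52 -0.52 -0.01] g 0.172 59.7
shift(tool,m) [-0.0066 -0.0002  0.0048] rotvec [-0.05 -0.09  0.01] rows>= 1.0
```

Request:
drive_tool(
  rows=[
    {"dx": -0.0016,"dy": 0,"dz": 0.0012,"ax": 0,"ay": 0,"az": 0,"fingers": 0},
    {"dx": -0.0016,"dy": 0,"dz": 0.0012,"ax": 0,"ay": 0,"az": 0,"fingers": 0},
    {"dx": 0,"dy": 0,"dz": 0,"ax": 0,"ay": 0,"az": 0,"fingers": 0},
  ],
)

```text
time: 13.18
eef_pos: [552.3, -306.7, 169.1]
ee_rot: [-0.369, 0.504, 0.739, 0.252]
wrist_force: [-0.1, 3.6, -5.2]
gripper_width: 0.169
grip_force: 59.4
```

Request:
drive_tool(
  rows=[
    {"dx": -0.0016,"dy": 0,"dz": 0.0012,"ax": 0,"ay": 0,"az": 0,"fingers": 0},
    {"dx": -0.0008,"dy": 0,"dz": 0.0006,"ax": 0,"ay": 0,"az": 0,"fingers": 0},
    {"dx": 0,"dy": 0,"dz": 0,"ax": 0,"ay": 0,"az": 0,"fingers": 0},
  ],
)

```text
time: 13.55
eef_pos: [552.3, -306.8, 166.3]
ee_rot: [-0.369, 0.504, 0.739, 0.252]
wrist_force: [0.4, 5.1, -3.1]
gripper_width: 0.17
grip_force: 59.4
```

Request:
drive_tool(
  rows=[
    {"dx": 0.0003,"dy": 0.0002,"dz": 0.0004,"ax": 0,"ay": 0,"az": 0,"fingers": 0},
    {"dx": -0.0012,"dy": 0,"dz": 0.0009,"ax": 0,"ay": 0,"az": 0,"fingers": 0},
    {"dx": -0.0008,"dy": 0,"dz": 0.0006,"ax": 0,"ay": 0,"az": 0,"fingers": 0},
    {"dx": 0,"dy": 0,"dz": 0,"ax": 0,"ay": 0,"az": 0,"fingers": 0},
  ],
)

```text
time: 14.05
eef_pos: [552.2, -306.5, 163.6]
ee_rot: [-0.369, 0.505, 0.739, 0.252]
wrist_force: [-0.0, 3.4, -3.3]
gripper_width: 0.169
grip_force: 59.6
```

Request:
drive_tool(
  rows=[
    {"dx": -0.0008,"dy": 0,"dz": 0.0006,"ax": 0,"ay": 0,"az": 0,"fingers": 0},
    {"dx": 0,"dy": 0,"dz": 0,"ax": 0,"ay": 0,"az": 0,"fingers": 0},
  ],
)

```text
time: 14.3
eef_pos: [552.2, -306.5, 162.7]
ee_rot: [-0.369, 0.505, 0.739, 0.252]
wrist_force: [0.0, 3.0, -2.7]
gripper_width: 0.172
grip_force: 59.6
```

Request:
drive_tool(
  rows=[
    {"dx": -0.0008,"dy": 0,"dz": 0.0006,"ax": 0,"ay": 0,"az": 0,"fingers": 0},
    {"dx": -0.0008,"dy": 0,"dz": 0.0006,"ax": 0,"ay": 0,"az": 0,"fingers": 0},
    {"dx": 0,"dy": 0,"dz": 0,"ax": 0,"ay": 0,"az": 0,"fingers": 0},
  ],
)

```text
time: 14.68
eef_pos: [552.2, -306.3, 162.4]
ee_rot: [-0.369, 0.504, 0.739, 0.252]
wrist_force: [-2.1, 4.3, 13.4]
gripper_width: 0.17
grip_force: 60.7
```

Request:
drive_tool(
  rows=[
    {"dx": -0.0008,"dy": 0,"dz": 0.0006,"ax": 0,"ay": 0,"az": 0,"fingers": 0},
    {"dx": -0.0004,"dy": 0,"dz": 0.0003,"ax": 0,"ay": 0,"az": 0,"fingers": 0},
    {"dx": 0,"dy": 0,"dz": 0,"ax": 0,"ay": 0,"az": 0,"fingers": 0},
  ],
)

```text
time: 15.05
eef_pos: [552.3, -306.2, 162.3]
ee_rot: [-0.369, 0.504, 0.739, 0.253]
wrist_force: [-5.4, 3.7, 25.4]
gripper_width: 0.173
grip_force: 61.5
```

Request:
drive_tool(
  rows=[
    {"dx": 0.0012,"dy": 0,"dz": -0.0009,"ax": 0,"ay": 0,"az": 0,"fingers": 0},
    {"dx": 0,"dy": 0,"dz": 0,"ax": 0,"ay": 0,"az": 0,"fingers": 0.3},
    {"dx": 0,"dy": 0,"dz": 0,"ax": 0,"ay": 0,"az": 0,"fingers": 0.6},
    {"dx": 0,"dy": 0,"dz": 0,"ax": 0,"ay": 0,"az": 0,"fingers": 1},
    {"dx": 0,"dy": 0,"dz": 0,"ax": 0,"ay": 0,"az": 0,"fingers": 1},
    {"dx": 0,"dy": 0,"dz": 0,"ax": 0,"ay": 0,"az": 0,"fingers": 1},
    {"dx": 0,"dy": 0,"dz": -0.02,"ax": 0,"ay": 0,"az": 0,"fingers": 1},
    {"dx": 0,"dy": 0,"dz": -0.04,"ax": 0,"ay": 0,"az": 0,"fingers": 1},
    {"dx": 0,"dy": 0,"dz": -0.04,"ax": 0,"ay": 0,"az": 0,"fingers": 1},
    {"dx": 0,"dy": 0,"dz": 0,"ax": 0,"ay": 0,"az": 0,"fingers": 1},
  ],
)

```text
time: 16.3
eef_pos: [568.5, -351.1, 205.9]
ee_rot: [-0.347, 0.51, 0.744, 0.256]
wrist_force: [-0.1, -0.8, -0.4]
gripper_width: 1.003
grip_force: 0.0
```

```bash
cat > bar.py <<'E'
from h import *
import sys
def bar(hz=269,save=None):
    a=cap('top',save);W=cloud(a);Z=W[...,2]
    g=cv2.cvtColor(a['image'],cv2.COLOR_RGB2GRAY)
    m=(abs(Z-hz)<8)&(np.hypot(W[...,0]-546,W[...,1]+295)<68)
    n,l,s,cc=cv2.connectedComponentsWithStats(m.astype(np.uint8)); i=1+np.argmax(s[1:,4]); ct=max(cv2.findContours((l==i).astype(np.uint8),0,2)[0],key=cv2.contourArea)
    h=np.nanmedian(Z[l==i]); print('bar',round(float(h),1),cv2.minAreaRect(np.array([plane(a,*q[0],269)[:2] for q in ct],np.float32)))
if __name__=='__main__': bar()
E
python3 bar.py; python3 go.py 546.5 -295.5 330 201.4 0 1
```

```text
bar 268.4 ((544.5173950195312, -293.47283935546875), (118.79759979248047, 32.70191955566406), 21.805150985717773)
t 16.35 pos [ 568.  -350.3  204.5] j [ 0.867  1.158 -0.6    0.813 -0.076  1.926  0.769]
 x [-0.238  0.58   0.779] y [0.936 0.351 0.025] z [-0.259  0.735 -0.627] F [-0.4  0.4 -1. ] M [-0.81 -0.26 -0.04] g 0.996 0.0
shift(tool,m) [ 0.1347  0.0022 -0.0327] rotvec [-38.59 -41.27  83.25] rows>= 9.0
```

Request:
drive_tool(
  rows=[
    {"dx": 0,"dy": 0,"dz": -0.01,"ax": 0,"ay": -10.3,"az": 0,"fingers": 1},
    {"dx": 0,"dy": 0,"dz": -0.01,"ax": 0,"ay": -10.3,"az": 0,"fingers": 1},
    {"dx": 0,"dy": 0,"dz": 0,"ax": 0,"ay": -10.3,"az": 0,"fingers": 1},
    {"dx": 0,"dy": 0,"dz": -0.04,"ax": 0,"ay": -10.3,"az": 0,"fingers": 1},
    {"dx": 0,"dy": 0,"dz": -0.04,"ax": 0,"ay": -10.3,"az": 0,"fingers": 1},
    {"dx": 0,"dy": 0,"dz": -0.04,"ax": 0,"ay": 0,"az": 0,"fingers": 1},
    {"dx": 0,"dy": 0,"dz": -0.03,"ax": 0,"ay": 0,"az": 0,"fingers": 1},
    {"dx": 0,"dy": 0,"dz": 0,"ax": 0,"ay": 0,"az": 0,"fingers": 1},
  ],
)

```text
time: 17.35
eef_pos: [576.9, -383.5, 366.6]
ee_rot: [0.01, 0.569, 0.822, 0.008]
wrist_force: [0.6, 0.2, -1.1]
gripper_width: 0.999
grip_force: 0.0
```

```bash
python3 bar.py; python3 go.py 546.5 -295 330 201.4 0 1
```

```text
bar 268.4 ((544.5645141601562, -293.59051513671875), (118.79759216308594, 32.44832229614258), 21.805147171020508)
t 17.4 pos [ 576.5 -383.4  364.8] j [ 0.794  0.583 -0.501  1.242  0.263  1.362  0.674]
 x [-0.352  0.936 -0.006] y [0.936 0.352 0.022] z [ 0.023  0.002 -1.   ] F [-0.8 -0.8  0.1] M [ 0.08  0.01 -0.  ] g 1.002 0.0
shift(tool,m) [0.0936 0.0022 0.0343] rotvec [ 1.26 -0.73 89.19] rows>= 9.0
```

Request:
drive_tool(
  rows=[
    {"dx": 0,"dy": 0,"dz": 0,"ax": 1.2,"ay": -0.7,"az": 9.9,"fingers": 1},
    {"dx": 0,"dy": 0,"dz": 0,"ax": 0,"ay": 0,"az": 9.9,"fingers": 1},
    {"dx": 0,"dy": 0,"dz": 0,"ax": 0,"ay": 0,"az": 9.9,"fingers": 1},
    {"dx": 0,"dy": 0,"dz": 0,"ax": 0,"ay": 0,"az": 9.9,"fingers": 1},
    {"dx": 0,"dy": 0,"dz": 0,"ax": 0,"ay": 0,"az": 9.9,"fingers": 1},
    {"dx": 0,"dy": 0,"dz": 0,"ax": 0,"ay": 0,"az": 9.9,"fingers": 1},
    {"dx": 0,"dy": 0,"dz": 0,"ax": 0,"ay": 0,"az": 9.9,"fingers": 1},
    {"dx": 0,"dy": 0,"dz": 0,"ax": 0,"ay": 0,"az": 9.9,"fingers": 1},
    {"dx": 0,"dy": 0,"dz": 0,"ax": 0,"ay": 0,"az": 9.9,"fingers": 1},
    {"dx": 0.0023,"dy": -0.046,"dz": 0.02,"ax": 0,"ay": 0,"az": 0,"fingers": 1},
    {"dx": 0.0023,"dy": -0.046,"dz": 0.02,"ax": 0,"ay": 0,"az": 0,"fingers": 1},
    {"dx": 0,"dy": 0,"dz": 0,"ax": 0,"ay": 0,"az": 0,"fingers": 1},
  ],
)

```text
time: 18.9
eef_pos: [546.1, -293.5, 321.0]
ee_rot: [0.006, 0.982, 0.188, 0.0]
wrist_force: [0.3, -1.0, 0.8]
gripper_width: 1.001
grip_force: 0.0
```

```bash
python3 go.py 547.2 -295.5 254 201.6 0 1
```

```text
t 18.9 pos [ 546.1 -293.5  321. ] j [ 0.52   0.452 -0.187  1.527  0.099  1.165 -0.88 ]
 x [ 0.929  0.369 -0.002] y [ 0.369 -0.929  0.012] z [ 0.002 -0.012 -1.   ] F [ 0.3 -1.   0.8] M [-0.05 -0.07 -0.03] g 1.001 0.0
shift(tool,m) [0.0004 0.0015 0.067 ] rotvec [0.69 0.12 0.06] rows>= 2.0
```

Request:
drive_tool(
  rows=[
    {"dx": 0.0004,"dy": 0.0015,"dz": 0.017,"ax": 0.7,"ay": 0.1,"az": 0,"fingers": 1},
    {"dx": 0,"dy": 0,"dz": 0.025,"ax": 0,"ay": 0,"az": 0,"fingers": 1},
    {"dx": 0,"dy": 0,"dz": 0.025,"ax": 0,"ay": 0,"az": 0,"fingers": 1},
    {"dx": 0,"dy": 0,"dz": 0,"ax": 0,"ay": 0,"az": 0,"fingers": 0.6},
    {"dx": 0,"dy": 0,"dz": 0,"ax": 0,"ay": 0,"az": 0,"fingers": 0.4},
    {"dx": 0,"dy": 0,"dz": 0,"ax": 0,"ay": 0,"az": 0,"fingers": 0.2},
    {"dx": 0,"dy": 0,"dz": 0,"ax": 0,"ay": 0,"az": 0,"fingers": 0},
    {"dx": 0,"dy": 0,"dz": 0,"ax": 0,"ay": 0,"az": 0,"fingers": 0},
    {"dx": 0,"dy": 0,"dz": 0,"ax": 0,"ay": 0,"az": 0,"fingers": 0},
  ],
)

```text
time: 20.02
eef_pos: [549.3, -298.2, 257.4]
ee_rot: [0.002, 0.982, 0.187, 0.002]
wrist_force: [-2.1, 2.6, 5.8]
gripper_width: 0.364
grip_force: 59.5
```

```bash
python3 go.py 547.2 -295.5 254 201.6 0 1
```

```text
t 20.02 pos [ 549.3 -298.2  257.4] j [ 0.529  0.516 -0.187  1.59   0.108  1.04  -0.884]
 x [0.93  0.367 0.004] y [ 0.367 -0.93   0.004] z [ 0.005 -0.003 -1.   ] F [-2.1  2.6  5.8] M [0.92 0.56 0.02] g 0.364 59.5
shift(tool,m) [-0.001  -0.0033  0.0034] rotvec [ 0.24 -0.2  -0.09] rows>= 1.0
```

Request:
drive_tool(
  rows=[
    {"dx": 0,"dy": 0,"dz": 0,"ax": 0,"ay": 0,"az": 6,"fingers": 0},
    {"dx": 0,"dy": 0,"dz": 0,"ax": 0,"ay": 0,"az": 6,"fingers": 0},
    {"dx": 0,"dy": 0,"dz": 0,"ax": 0,"ay": 0,"az": 6,"fingers": 0},
    {"dx": 0,"dy": 0,"dz": 0,"ax": 0,"ay": 0,"az": 6,"fingers": 0},
    {"dx": 0,"dy": 0,"dz": 0,"ax": 0,"ay": 0,"az": 6,"fingers": 0},
    {"dx": 0,"dy": 0,"dz": 0,"ax": 0,"ay": 0,"az": 6,"fingers": 0},
    {"dx": 0,"dy": 0,"dz": 0,"ax": 0,"ay": 0,"az": 6,"fingers": 0},
    {"dx": 0,"dy": 0,"dz": 0,"ax": 0,"ay": 0,"az": 0,"fingers": 0},
  ],
)

```text
time: 21.02
eef_pos: [549.1, -298.0, 257.6]
ee_rot: [0.001, 0.984, -0.179, 0.002]
wrist_force: [-5.8, 3.5, 9.7]
gripper_width: 0.367
grip_force: 59.9
```

```bash
python3 go.py 549 -297.5 257 201.6 0 1
```

```text
t 21.02 pos [ 549.1 -298.   257.6] j [ 0.41   0.511 -0.012  1.597  0.008  1.028 -1.534]
 x [ 0.936 -0.351  0.005] y [-0.351 -0.936  0.001] z [ 0.004 -0.002 -1.   ] F [-5.8  3.5  9.7] M [ 1.06  1.45 -0.02] g 0.367 59.9
shift(tool,m) [-0.0002 -0.0005  0.0006] rotvec [  0.15  -0.25 -42.18] rows>= 5.0
```

Request:
drive_tool(
  rows=[
    {"dx": 0,"dy": 0,"dz": 0,"ax": 0,"ay": 0,"az": 5,"fingers": 0},
    {"dx": 0,"dy": 0,"dz": 0,"ax": 0,"ay": 0,"az": 5,"fingers": 0},
  ],
)

```text
time: 21.28
eef_pos: [548.9, -298.1, 257.6]
ee_rot: [0.001, 0.964, -0.264, 0.002]
wrist_force: [-6.5, 4.2, 11.5]
gripper_width: 0.36
grip_force: 60.2
```

```bash
python3 -c "
from h import *
log()"; python3 bar.py; python3 - <<'E'
from h import *
b=cap('side');cv2.imwrite('pics/turn.png',cv2.resize(b['image'][270:390,310:450,::-1],(700,600),interpolation=cv2.INTER_CUBIC))
E
```

```text
t 21.27 pos [ 548.9 -298.1  257.6] j [ 0.382  0.511  0.03   1.599 -0.016  1.027 -1.689]
 x [ 0.86  -0.509  0.005] y [-0.509 -0.86  -0.   ] z [ 0.004 -0.002 -1.   ] F [-6.5  4.2 11.5] M [1.16 1.92 0.37] g 0.36 60.2
bar 269.2 ((515.6461791992188, -278.22979736328125), (32.712127685546875, 51.30440139770508), 61.827430725097656)
```

View pics/turn.png

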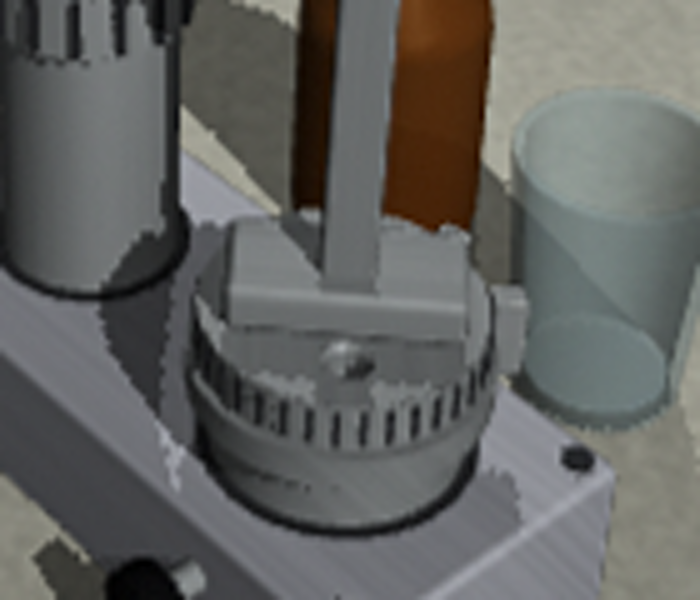

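The head sits flat on the ring, and the visible hole has moved to (347,360), so the ring turned with the key. The fixed lug is at (510,330). I'll turn further and watch the moment.

Request:
drive_tool(
  rows=[
    {"dx": 0,"dy": 0,"dz": 0,"ax": 0,"ay": 0,"az": 3,"fingers": 0},
    {"dx": 0,"dy": 0,"dz": 0,"ax": 0,"ay": 0,"az": 3,"fingers": 0},
  ],
)

```text
time: 21.62
eef_pos: [548.7, -298.1, 257.6]
ee_rot: [0.0, 0.95, -0.314, 0.002]
wrist_force: [-6.7, 4.2, 12.6]
gripper_width: 0.363
grip_force: 60.2
```

```bash
python3 -c "
from h import *
log()"
```

```text
t 21.62 pos [ 548.7 -298.1  257.6] j [ 0.365  0.512  0.055  1.6   -0.031  1.026 -1.78 ]
 x [ 0.803 -0.596  0.004] y [-0.596 -0.803 -0.   ] z [ 0.004 -0.002 -1.   ] F [-6.7  4.2 12.6] M [1.05 2.26 0.38] g 0.363 60.2
```

Request:
drive_tool(
  rows=[
    {"dx": 0,"dy": 0,"dz": 0,"ax": 0,"ay": 0,"az": 3,"fingers": 0},
    {"dx": 0,"dy": 0,"dz": 0,"ax": 0,"ay": 0,"az": 3,"fingers": 0},
  ],
)

```text
time: 21.88
eef_pos: [548.9, -298.1, 257.6]
ee_rot: [0.0, 0.932, -0.363, 0.002]
wrist_force: [-4.4, 4.6, 9.2]
gripper_width: 0.364
grip_force: 60.3
```

```bash
python3 -c "
from h import *
log()"
```

```text
t 21.88 pos [ 548.9 -298.1  257.6] j [ 0.348  0.513  0.08   1.601 -0.046  1.025 -1.872]
 x [ 0.736 -0.676  0.005] y [-0.676 -0.737 -0.001] z [ 0.004 -0.002 -1.   ] F [-4.4  4.6  9.2] M [0.87 1.45 0.4 ] g 0.364 60.3
```

Request:
drive_tool(
  rows=[
    {"dx": 0,"dy": 0,"dz": 0,"ax": 0,"ay": 0,"az": 2.5,"fingers": 0},
    {"dx": 0,"dy": 0,"dz": 0,"ax": 0,"ay": 0,"az": 2.5,"fingers": 0},
  ],
)

```text
time: 22.12
eef_pos: [548.9, -298.2, 257.6]
ee_rot: [0.0, 0.915, -0.403, 0.002]
wrist_force: [-6.0, 3.5, 11.6]
gripper_width: 0.366
grip_force: 60.6
```

```bash
python3 -c "
from h import *
log()"
```

```text
t 22.12 pos [ 548.9 -298.2  257.6] j [ 0.334  0.513  0.102  1.602 -0.058  1.025 -1.949]
 x [ 0.675 -0.738  0.005] y [-0.738 -0.675 -0.001] z [ 0.004 -0.002 -1.   ] F [-6.   3.5 11.6] M [0.87 1.91 0.33] g 0.366 60.6
```

Request:
drive_tool(
  rows=[
    {"dx": 0,"dy": 0,"dz": 0,"ax": 0,"ay": 0,"az": 2.5,"fingers": 0},
    {"dx": 0,"dy": 0,"dz": 0,"ax": 0,"ay": 0,"az": 1.5,"fingers": 0},
  ],
)

```text
time: 22.38
eef_pos: [548.8, -298.2, 257.6]
ee_rot: [0.0, 0.901, -0.435, 0.002]
wrist_force: [-7.4, 4.1, 12.3]
gripper_width: 0.366
grip_force: 60.7
```

```bash
python3 -c "
from h import *
log()"
```

```text
t 22.38 pos [ 548.8 -298.2  257.6] j [ 0.322  0.514  0.119  1.603 -0.067  1.024 -2.01 ]
 x [ 0.622 -0.783  0.004] y [-0.783 -0.622 -0.001] z [ 0.004 -0.002 -1.   ] F [-7.4  4.1 12.3] M [0.88 2.1  0.4 ] g 0.366 60.7
```

Request:
drive_tool(
  rows=[
    {"dx": 0,"dy": 0,"dz": 0,"ax": 0,"ay": 0,"az": 2,"fingers": 0},
    {"dx": 0,"dy": 0,"dz": 0,"ax": 0,"ay": 0,"az": 2,"fingers": 0},
  ],
)

```text
time: 22.62
eef_pos: [548.6, -298.3, 257.6]
ee_rot: [0.0, 0.885, -0.466, 0.002]
wrist_force: [-6.3, 3.7, 12.7]
gripper_width: 0.366
grip_force: 60.7
```

```bash
python3 -c "
from h import *
log()"
```

```text
t 22.62 pos [ 548.6 -298.3  257.6] j [ 0.311  0.515  0.136  1.603 -0.077  1.024 -2.071]
 x [ 0.566 -0.824  0.004] y [-0.824 -0.566 -0.002] z [ 0.004 -0.002 -1.   ] F [-6.3  3.7 12.7] M [0.87 2.45 0.41] g 0.366 60.7
```

Request:
drive_tool(
  rows=[
    {"dx": 0,"dy": 0,"dz": 0,"ax": 0,"ay": 0,"az": 2,"fingers": 0},
    {"dx": 0,"dy": 0,"dz": 0,"ax": 0,"ay": 0,"az": 1,"fingers": 0},
  ],
)

```text
time: 22.88
eef_pos: [548.6, -298.2, 257.6]
ee_rot: [0.0, 0.873, -0.488, 0.002]
wrist_force: [-7.8, 4.7, 13.2]
gripper_width: 0.363
grip_force: 63.2
```

```bash
python3 -c "
from h import *
log()"
```

```text
t 22.88 pos [ 548.6 -298.2  257.6] j [ 0.302  0.516  0.148  1.604 -0.084  1.024 -2.116]
 x [ 0.523 -0.852  0.004] y [-0.852 -0.523 -0.002] z [ 0.003 -0.003 -1.   ] F [-7.8  4.7 13.2] M [0.95 2.67 1.82] g 0.363 63.2
```

Request:
drive_tool(
  rows=[
    {"dx": 0,"dy": 0,"dz": 0,"ax": 0,"ay": 0,"az": 0.5,"fingers": 0},
    {"dx": 0,"dy": 0,"dz": 0,"ax": 0,"ay": 0,"az": 0,"fingers": 0},
  ],
)

```text
time: 23.12
eef_pos: [548.9, -298.2, 257.7]
ee_rot: [0.0, 0.871, -0.492, 0.002]
wrist_force: [-6.0, 3.7, 12.5]
gripper_width: 0.363
grip_force: 65.7
```

```bash
cat > q2.py <<'E'
from kin import *
b=fit();p,s=b[1:];print(b[0],b[1].round(1))
def show(n,P,h,t,sy):
    U=ik(p,s,P,tool(h,t,sy),n=10)
    for u in U[:3]: print(n,h,t,sy,u.round(2),'margin',np.minimum(u-LO,HI-u).min().round(2))
for t in(40,50):
  for sy in(1,-1):
    show('rem',[549,-297,162],31.5,t,sy)
    show('rem',[549,-297,162],211.5,t,sy)
C=np.array([503,193,30.])
for t in(40,50):
  for h in(100,190,280):
    d=np.array([np.cos(np.radians(h)),np.sin(np.radians(h)),0])*30
    for sy in(1,-1): show('lay',C+d,h,t,sy)
E
python3 q2.py; python3 -c "
from h import *
log()"
```

```text
9.2999463012203e-06 [-0.000e+00  1.600e+00  3.203e+02  5.297e+02  4.207e+02  3.092e+02
 -0.000e+00  0.000e+00  0.000e+00 -2.130e+01 -3.750e+01 -4.000e-01]
rem 31.5 40 1 [ 1.54  1.11 -1.38  1.87  0.81  0.63  2.11] margin 0.12
rem 31.5 40 1 [ 0.71  0.63  0.    1.91 -1.16  0.73 -2.5 ] margin 0.02
rem 31.5 40 1 [ 1.44  0.92 -1.12  1.88  0.34  0.47  2.5 ] margin 0.02
rem 211.5 40 1 [ 0.53  0.96 -0.66  1.32  0.83  1.73 -1.28] margin 0.2
rem 211.5 40 1 [ 0.02  0.91  0.31  1.36  0.25  1.4  -0.86] margin 0.53
rem 211.5 40 1 [ 0.08  0.89  0.19  1.36  0.33  1.43 -0.92] margin 0.5
rem 31.5 40 -1 [ 1.55  1.14 -1.41  1.87  0.87  0.66 -1.07] margin 0.09
rem 31.5 40 -1 [ 0.71  0.63 -0.    1.91 -1.16  0.73  0.64] margin 0.1
rem 31.5 40 -1 [ 1.09  0.69 -0.55  1.89 -0.71  0.5   0.28] margin 0.34
rem 211.5 40 -1 [ 0.51  0.95 -0.6   1.33  0.8   1.7   1.88] margin 0.23
rem 211.5 40 -1 [-0.04  0.93  0.41  1.36  0.18  1.38  2.34] margin 0.18
rem 211.5 40 -1 [ 0.18  0.88 -0.    1.35  0.45  1.48  2.13] margin 0.39
rem 31.5 50 1 [ 1.58  1.12 -1.3   1.9   0.51  0.44  2.45] margin 0.07
rem 31.5 50 1 [ 0.97  0.7 
[... 2625 characters left out ...]
ay 190 50 -1 [-0.24  1.12 -0.28  1.34  0.02  1.55  1.26] margin 0.38
lay 190 50 -1 [-0.08  1.18 -0.58  1.32  0.22  1.6   1.07] margin 0.33
lay 280 50 1 [-0.48  1.03 -0.47  1.73  1.02  1.44 -1.4 ] margin 0.49
lay 280 50 1 [-0.83  0.99  0.04  1.75  0.72  1.13 -1.19] margin 0.68
lay 280 50 1 [-1.11  1.07  0.47  1.76  0.36  0.93 -0.88] margin 0.67
lay 280 50 -1 [-0.35  1.09 -0.68  1.72  1.13  1.59  1.68] margin 0.34
lay 280 50 -1 [-0.8   0.98 -0.    1.75  0.75  1.15  1.94] margin 0.58
t 23.12 pos [ 548.9 -298.2  257.7] j [ 0.301  0.516  0.15   1.604 -0.086  1.024 -2.123]
 x [ 0.516 -0.856  0.005] y [-0.856 -0.516 -0.002] z [ 0.004 -0.003 -1.   ] F [-6.   3.7 12.5] M [0.68 2.06 1.43] g 0.363 65.7
```

Moment jumped to 1.8 N·m after 80° of turn (1.40 rad), so the ring is against its stop. I'll relax, release and rise.

Request:
drive_tool(
  rows=[
    {"dx": 0,"dy": 0,"dz": 0,"ax": 0,"ay": 0,"az": -0.8,"fingers": 0},
    {"dx": 0,"dy": 0,"dz": 0,"ax": 0,"ay": 0,"az": 0,"fingers": 0.45},
    {"dx": 0,"dy": 0,"dz": 0,"ax": 0,"ay": 0,"az": 0,"fingers": 0.7},
    {"dx": 0,"dy": 0,"dz": 0,"ax": 0,"ay": 0,"az": 0,"fingers": 1},
    {"dx": 0,"dy": 0,"dz": 0,"ax": 0,"ay": 0,"az": 0,"fingers": 1},
    {"dx": 0,"dy": 0,"dz": -0.02,"ax": 0,"ay": 0,"az": 0,"fingers": 1},
    {"dx": 0,"dy": 0,"dz": -0.05,"ax": 0,"ay": 0,"az": 0,"fingers": 1},
    {"dx": 0,"dy": 0,"dz": -0.05,"ax": 0,"ay": 0,"az": 0,"fingers": 1},
    {"dx": -0.03,"dy": 0.05,"dz": 0,"ax": 0,"ay": 0,"az": -10,"fingers": 1},
    {"dx": 0,"dy": 0.05,"dz": 0,"ax": 0,"ay": 0,"az": -10,"fingers": 1},
    {"dx": 0,"dy": 0.03,"dz": 0,"ax": 0,"ay": 0,"az": -10,"fingers": 1},
    {"dx": 0,"dy": 0,"dz": 0,"ax": 0,"ay": 0,"az": -10,"fingers": 1},
  ],
)

```text
time: 24.62
eef_pos: [432.6, -357.9, 376.5]
ee_rot: [0.001, 0.988, -0.157, 0.002]
wrist_force: [0.9, 0.2, -1.1]
gripper_width: 1.004
grip_force: 0.0
```

```bash
python3 bar.py;python3 - <<'E'
from go import *
from h import *
delta([480,-340,310],tool(32,0,-1))
a=cap('top');b=cap('side')
cv2.imwrite('pics/rel.png',np.hstack([cv2.resize(a['image'][190:310,390:510,::-1],(400,400),interpolation=cv2.INTER_CUBIC),cv2.resize(b['image'][220:390,310:480,::-1],(400,400),interpolation=cv2.INTER_CUBIC)]))
E
```

```text
bar 268.6 ((544.4595947265625, -292.47625732421875), (31.561243057250977, 119.35761260986328), 33.96101379394531)
t 24.68 pos [ 433.6 -356.8  376.3] j [ 0.528  0.307  0.073  1.605 -0.023  1.225 -1.27 ]
 x [ 0.954 -0.3    0.005] y [-0.3   -0.954  0.002] z [ 0.004 -0.003 -1.   ] F [ 0.4 -0.4 -0.4] M [ 0.03 -0.05 -0.  ] g 0.997 0.0
shift(tool,m) [ 0.0389 -0.0301  0.0665] rotvec [  0.21  -0.22 -49.46] rows>= 5.0
```

View pics/rel.png

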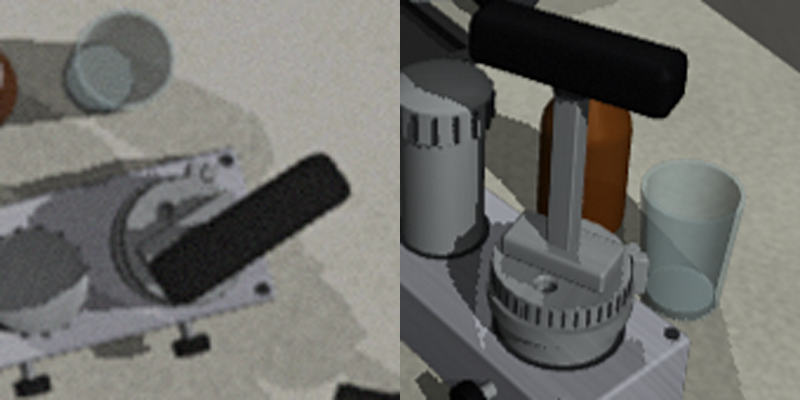

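The key stands freely in the ring, with its bar at about −56°. The tab now sits beside the lug. I'll re-approach the stem with the gripper tilted, heading 34°.

Request:
drive_tool(
  rows=[
    {"dx": 0.0186,"dy": -0.0115,"dz": 0.02,"ax": 0,"ay": 0,"az": 0,"fingers": 1},
    {"dx": 0.0186,"dy": -0.0115,"dz": 0.02,"ax": 0,"ay": 0,"az": 0,"fingers": 1},
    {"dx": 0,"dy": 0,"dz": 0.018,"ax": 0,"ay": 0,"az": -10.3,"fingers": 1},
    {"dx": 0,"dy": 0,"dz": 0.018,"ax": 0,"ay": 0,"az": -10.3,"fingers": 1},
    {"dx": 0,"dy": 0,"dz": 0,"ax": 0,"ay": 0,"az": -10.3,"fingers": 1},
    {"dx": 0,"dy": 0,"dz": 0,"ax": 0,"ay": 0,"az": -10.3,"fingers": 1},
    {"dx": 0,"dy": 0,"dz": 0,"ax": 0,"ay": 0,"az": -10.3,"fingers": 1},
    {"dx": 0,"dy": 0,"dz": 0,"ax": 0,"ay": 10,"az": 0,"fingers": 1},
    {"dx": 0,"dy": 0,"dz": 0,"ax": 0,"ay": 10,"az": 0,"fingers": 1},
    {"dx": 0,"dy": 0,"dz": 0,"ax": 0,"ay": 10,"az": 0,"fingers": 1},
    {"dx": 0,"dy": 0,"dz": 0,"ax": 0,"ay": 10,"az": 0,"fingers": 1},
    {"dx": 0,"dy": 0,"dz": 0,"ax": 0,"ay": 0,"az": 0,"fingers": 1},
  ],
)

```text
time: 26.28
eef_pos: [475.4, -347.7, 297.7]
ee_rot: [-0.098, 0.901, 0.265, 0.329]
wrist_force: [0.4, 0.6, -0.3]
gripper_width: 0.999
grip_force: 0.0
```

```bash
python3 go.py 476.4 -346 244 34 40 -1
```

```text
t 26.27 pos [ 475.4 -347.7  297.7] j [ 1.184  0.46  -0.426  1.808 -0.671  0.887  0.241]
 x [0.642 0.413 0.645] y [ 0.543 -0.84  -0.002] z [ 0.541  0.351 -0.764] F [ 0.4  0.6 -0.3] M [-0.37  0.61  0.  ] g 0.999 0.0
shift(tool,m) [-0.0334 -0.0007  0.0422] rotvec [ 0.64 -0.19 -0.96] rows>= 1.0
```

Request:
drive_tool(
  rows=[
    {"dx": -0.0167,"dy": -0.0004,"dz": 0.0211,"ax": 0.6,"ay": -0.2,"az": -0.9,"fingers": 1},
    {"dx": -0.0167,"dy": -0.0004,"dz": 0.0211,"ax": 0,"ay": 0,"az": 0,"fingers": 1},
    {"dx": 0,"dy": 0,"dz": 0.03,"ax": 0,"ay": 0,"az": 0,"fingers": 1},
    {"dx": 0,"dy": 0,"dz": 0.03,"ax": 0,"ay": 0,"az": 0,"fingers": 1},
    {"dx": 0,"dy": 0,"dz": 0,"ax": 0,"ay": 0,"az": 0,"fingers": 1},
  ],
)

```text
time: 26.9
eef_pos: [511.8, -320.0, 198.9]
ee_rot: [-0.1, 0.898, 0.279, 0.326]
wrist_force: [-0.1, -1.3, 1.6]
gripper_width: 1.002
grip_force: 0.0
```

```bash
python3 go.py 540.4 -302.9 152 34 40 -1
```

```text
t 26.9 pos [ 511.8 -320.   198.9] j [ 1.12   0.612 -0.466  1.871 -0.706  0.671  0.337]
 x [0.632 0.436 0.641] y [ 0.567 -0.824  0.002] z [ 0.529  0.362 -0.768] F [-0.1 -1.3  1.6] M [-0.36  0.59 -0.04] g 1.002 0.0
shift(tool,m) [-0.0045  0.0021  0.0573] rotvec [-0.28  0.14  0.49] rows>= 1.0
```

Request:
drive_tool(
  rows=[
    {"dx": -0.0045,"dy": 0.0021,"dz": 0.012,"ax": -0.3,"ay": 0.1,"az": 0.5,"fingers": 1},
    {"dx": 0,"dy": 0,"dz": 0.023,"ax": 0,"ay": 0,"az": 0,"fingers": 1},
    {"dx": 0,"dy": 0,"dz": 0.0223,"ax": 0,"ay": 0,"az": 0,"fingers": 1},
    {"dx": 0,"dy": 0,"dz": 0,"ax": 0,"ay": 0,"az": 0,"fingers": 1},
  ],
)

```text
time: 27.4
eef_pos: [539.5, -305.6, 152.9]
ee_rot: [-0.098, 0.899, 0.274, 0.328]
wrist_force: [-0.8, 0.2, 0.1]
gripper_width: 1.0
grip_force: 0.0
```

```bash
python3 go.py 540.4 -302.9 152 34 40 -1
```

```text
t 27.4 pos [ 539.5 -305.6  152.9] j [ 1.082  0.698 -0.493  1.879 -0.74   0.552  0.368]
 x [0.635 0.428 0.643] y [ 0.557 -0.831  0.003] z [ 0.535  0.356 -0.766] F [-0.8  0.2  0.1] M [-0.4   0.58 -0.03] g 1.0 0.0
shift(tool,m) [ 0.0012 -0.0017  0.0021] rotvec [ 0.24  0.   -0.03] rows>= 1.0
```

Request:
drive_tool(
  rows=[
    {"dx": 0.0012,"dy": -0.0017,"dz": 0.0021,"ax": 0.2,"ay": 0,"az": 0,"fingers": 1},
    {"dx": 0,"dy": 0,"dz": 0,"ax": 0,"ay": 0,"az": 0,"fingers": 0.5},
    {"dx": 0,"dy": 0,"dz": 0,"ax": 0,"ay": 0,"az": 0,"fingers": 0.3},
    {"dx": 0,"dy": 0,"dz": 0,"ax": 0,"ay": 0,"az": 0,"fingers": 0.2},
    {"dx": 0,"dy": 0,"dz": 0,"ax": 0,"ay": 0,"az": 0,"fingers": 0},
    {"dx": 0,"dy": 0,"dz": 0,"ax": 0,"ay": 0,"az": 0,"fingers": 0},
    {"dx": 0,"dy": 0,"dz": 0,"ax": 0,"ay": 0,"az": 0,"fingers": 0},
    {"dx": 0,"dy": 0,"dz": 0,"ax": 0,"ay": 0,"az": 0,"fingers": 0},
  ],
)

```text
time: 28.4
eef_pos: [539.4, -302.7, 152.9]
ee_rot: [-0.1, 0.899, 0.275, 0.327]
wrist_force: [-11.5, 4.0, 8.3]
gripper_width: 0.168
grip_force: 59.0
```

```bash
python3 go.py 540.4 -302.9 152 34 40 -1
```

```text
t 28.4 pos [ 539.4 -302.7  152.9] j [ 1.08   0.697 -0.493  1.881 -0.74   0.553  0.367]
 x [0.635 0.429 0.643] y [ 0.56  -0.829  0.   ] z [ 0.533  0.36  -0.766] F [-11.5   4.    8.3] M [0.87 1.28 1.37] g 0.168 59.0
shift(tool,m) [-0.      0.0007  0.0011] rotvec [-0.   -0.01  0.04] rows>= 1.0
```

Request:
drive_tool(
  rows=[
    {"dx": 0.0026,"dy": 0,"dz": -0.0031,"ax": 0,"ay": 0,"az": 0,"fingers": 0},
    {"dx": 0.0026,"dy": 0,"dz": -0.0031,"ax": 0,"ay": 0,"az": 0,"fingers": 0},
    {"dx": 0.0039,"dy": 0,"dz": -0.0046,"ax": 0,"ay": 0,"az": 0,"fingers": 0},
    {"dx": 0.0039,"dy": 0,"dz": -0.0046,"ax": 0,"ay": 0,"az": 0,"fingers": 0},
  ],
)

```text
time: 28.9
eef_pos: [540.5, -304.1, 173.6]
ee_rot: [-0.098, 0.899, 0.274, 0.328]
wrist_force: [-0.0, 0.5, -3.9]
gripper_width: 0.17
grip_force: 58.8
```

Request:
drive_tool(
  rows=[
    {"dx": 0.013,"dy": 0,"dz": -0.0155,"ax": 0,"ay": 0,"az": 0,"fingers": 0},
    {"dx": 0.026,"dy": 0,"dz": -0.031,"ax": 0,"ay": 0,"az": 0,"fingers": 0},
    {"dx": 0.026,"dy": 0,"dz": -0.031,"ax": 0,"ay": 0,"az": 0,"fingers": 0},
    {"dx": 0.026,"dy": 0,"dz": -0.031,"ax": 0,"ay": 0,"az": 0,"fingers": 0},
    {"dx": 0,"dy": 0,"dz": 0,"ax": 0,"ay": 0,"az": 0,"fingers": 0},
  ],
)

```text
time: 29.52
eef_pos: [540.9, -303.7, 318.9]
ee_rot: [-0.096, 0.898, 0.276, 0.329]
wrist_force: [-0.3, -0.2, -4.5]
gripper_width: 0.169
grip_force: 59.1
```

```bash
python3 go.py 498 188 300 280 0 1; python3 - <<'E'
from h import *
c=dict(np.load('top0.npz'));W=cloud(c)
# tray inner: use lip corners in plane 18 by dark mask
g=cv2.cvtColor(c['image'],cv2.COLOR_RGB2GRAY);m=((g<62)).astype(np.uint8);m[:200]=0;m[360:]=0;m[:,:150]=0;m[:,310:]=0
ct=max(cv2.findContours(cv2.morphologyEx(m,2,np.ones((5,5))),0,2)[0],key=cv2.contourArea)
print('tray',cv2.minAreaRect(np.array([plane(c,*q[0],18)[:2] for q in ct],np.float32)))
a=cap('top');g=cv2.cvtColor(a['image'],cv2.COLOR_RGB2GRAY);x0,y0=421,237;r=g[y0:y0+50,x0:x0+50]
n,l,s,cc=cv2.connectedComponentsWithStats((r<70).astype(np.uint8))
for i in range(1,n):
    if 12<s[i,4]<120: print('hole',plane(a,*(cc[i]+[x0,y0]),108)[:2].round(1),s[i,4])
E
```

```text
t 29.52 pos [ 540.9 -303.7  318.9] j [ 1.035  0.444 -0.418  1.767 -0.671  0.845  0.124]
 x [0.632 0.432 0.643] y [ 0.558 -0.83   0.008] z [ 0.537  0.354 -0.766] F [-0.3 -0.2 -4.5] M [-0.76  1.04 -0.02] g 0.169 59.1
shift(tool,m) [ 0.173  -0.432   0.1655] rotvec [ 23.43 -35.17 -63.07] rows>= 8.0
tray ((508.03106689453125, 196.96951293945312), (313.7497863769531, 286.3661804199219), 7.6517558097839355)
hole [ 565.1 -280.9] 17
hole [ 531.1 -276.5] 17
```

The two visible holes put the ring axis at about −53°, so the ring turned 75° and stayed there. That matches a start of about 0.09 rad and the stop at 1.40. I'll carry the key back to the tray.

Request:
drive_tool(
  rows=[
    {"dx": 0,"dy": 0,"dz": 0,"ax": 0,"ay": -10,"az": 0,"fingers": 0},
    {"dx": 0,"dy": 0,"dz": 0,"ax": 0,"ay": -10,"az": 0,"fingers": 0},
    {"dx": 0,"dy": 0,"dz": 0,"ax": 0,"ay": -10,"az": 0,"fingers": 0},
    {"dx": 0,"dy": 0,"dz": 0,"ax": 0,"ay": -10,"az": 0,"fingers": 0},
    {"dx": 0,"dy": 0,"dz": 0,"ax": 0,"ay": 0,"az": -10.6,"fingers": 0},
    {"dx": 0,"dy": 0,"dz": 0,"ax": 0,"ay": 0,"az": -10.6,"fingers": 0},
    {"dx": 0,"dy": 0,"dz": 0,"ax": 0,"ay": 0,"az": -10.6,"fingers": 0},
    {"dx": 0,"dy": 0,"dz": 0,"ax": 0,"ay": 0,"az": -10.6,"fingers": 0},
    {"dx": 0,"dy": 0,"dz": 0,"ax": 0,"ay": 0,"az": -10.6,"fingers": 0},
    {"dx": 0,"dy": 0,"dz": 0,"ax": 0,"ay": 0,"az": -10.6,"fingers": 0},
    {"dx": 0,"dy": 0,"dz": 0,"ax": 0,"ay": 0,"az": 0,"fingers": 0},
  ],
)

```text
time: 30.95
eef_pos: [539.6, -303.3, 313.7]
ee_rot: [0.0, 0.66, 0.752, -0.0]
wrist_force: [1.0, -0.8, -4.6]
gripper_width: 0.169
grip_force: 59.1
```

```bash
python3 go.py 512 168 300 277.65 0 1
```

```text
t 30.95 pos [ 539.6 -303.3  313.7] j [ 0.65   0.472 -0.344  1.527  0.168  1.172  0.405]
 x [-0.13   0.992 -0.   ] y [ 0.992  0.13  -0.   ] z [-0. -0. -1.] F [ 1.  -0.8 -4.6] M [-0.07 -0.06 -0.03] g 0.169 59.1
shift(tool,m) [0.4709 0.034  0.0135] rotvec [-0.01  0.02 -0.18] rows>= 8.0
```

Request:
drive_tool(
  rows=[
    {"dx": 0.0523,"dy": 0.0038,"dz": 0,"ax": 0,"ay": 0,"az": 0,"fingers": 0},
    {"dx": 0.0523,"dy": 0.0038,"dz": 0,"ax": 0,"ay": 0,"az": 0,"fingers": 0},
    {"dx": 0.0523,"dy": 0.0038,"dz": 0,"ax": 0,"ay": 0,"az": 0,"fingers": 0},
    {"dx": 0.0523,"dy": 0.0038,"dz": 0,"ax": 0,"ay": 0,"az": 0,"fingers": 0},
    {"dx": 0.0523,"dy": 0.0038,"dz": 0,"ax": 0,"ay": 0,"az": 0,"fingers": 0},
    {"dx": 0.0523,"dy": 0.0038,"dz": 0,"ax": 0,"ay": 0,"az": 0,"fingers": 0},
    {"dx": 0.0523,"dy": 0.0038,"dz": 0,"ax": 0,"ay": 0,"az": 0,"fingers": 0},
    {"dx": 0.0523,"dy": 0.0038,"dz": 0,"ax": 0,"ay": 0,"az": 0,"fingers": 0},
    {"dx": 0.0523,"dy": 0.0038,"dz": 0,"ax": 0,"ay": 0,"az": 0,"fingers": 0},
    {"dx": 0,"dy": 0,"dz": 0,"ax": 0,"ay": 0,"az": 0,"fingers": 0},
  ],
)

```text
time: 32.2
eef_pos: [511.0, 172.0, 313.4]
ee_rot: [0.0, 0.659, 0.752, 0.0]
wrist_force: [0.2, -1.0, -4.1]
gripper_width: 0.171
grip_force: 59.2
```

Request:
drive_tool(
  rows=[
    {"dx": 0,"dy": 0,"dz": 0,"ax": 0,"ay": -10,"az": 0,"fingers": 0},
    {"dx": 0,"dy": 0,"dz": 0,"ax": 0,"ay": -10,"az": 0,"fingers": 0},
    {"dx": 0,"dy": 0,"dz": 0,"ax": 0,"ay": -10,"az": 0,"fingers": 0},
    {"dx": 0,"dy": 0,"dz": 0,"ax": 0,"ay": -10,"az": 0,"fingers": 0},
    {"dx": 0,"dy": 0,"dz": 0,"ax": 0,"ay": -10,"az": 0,"fingers": 0},
    {"dx": 0,"dy": 0,"dz": 0,"ax": 0,"ay": 0,"az": 0,"fingers": 0},
  ],
)

```text
time: 32.95
eef_pos: [511.3, 169.2, 311.4]
ee_rot: [0.319, 0.596, 0.681, -0.28]
wrist_force: [1.2, 0.7, -4.5]
gripper_width: 0.171
grip_force: 59.4
```

```bash
python3 go.py 512 168 60 277.65 50 1
```

```text
t 32.95 pos [511.3 169.2 311.4] j [-0.56   0.598 -0.352  1.627  0.767  1.681 -1.004]
 x [-0.085  0.635 -0.768] y [ 0.991  0.132 -0.001] z [ 0.101 -0.762 -0.64 ] F [ 1.2  0.7 -4.5] M [ 1.41  0.23 -0.07] g 0.171 59.4
shift(tool,m) [0.1923 0.0007 0.162 ] rotvec [-0.08  0.19 -0.01] rows>= 4.0
```

Request:
drive_tool(
  rows=[
    {"dx": 0.0385,"dy": 0,"dz": 0.0324,"ax": 0,"ay": 0,"az": 0,"fingers": 0},
    {"dx": 0.0385,"dy": 0,"dz": 0.0324,"ax": 0,"ay": 0,"az": 0,"fingers": 0},
    {"dx": 0.0385,"dy": 0,"dz": 0.0324,"ax": 0,"ay": 0,"az": 0,"fingers": 0},
    {"dx": 0.0385,"dy": 0,"dz": 0.0324,"ax": 0,"ay": 0,"az": 0,"fingers": 0},
    {"dx": 0.0285,"dy": 0,"dz": 0.0244,"ax": 0,"ay": 0.2,"az": 0,"fingers": 0},
    {"dx": 0.01,"dy": 0,"dz": 0.008,"ax": 0,"ay": 0,"az": 0,"fingers": 0},
    {"dx": 0,"dy": 0,"dz": 0,"ax": 0,"ay": 0,"az": 0,"fingers": 0},
  ],
)

```text
time: 33.83
eef_pos: [513.0, 166.6, 62.7]
ee_rot: [0.317, 0.599, 0.681, -0.277]
wrist_force: [0.5, 0.2, -2.7]
gripper_width: 0.171
grip_force: 59.4
```

```bash
python3 go.py 512 168 31 277.65 50 1; python3 - <<'E'
from h import *
b=cap('side');a=cap('top');V=cloud(a)
m=(V[...,2]>35)&(V[...,2]<90)&(abs(V[...,0]-508)<75)&(V[...,1]<260)&(V[...,1]>80)
for y in range(85,260,12):
    q=V[m&(abs(V[...,1]-y)<6)]
    if len(q)>3: print(y,len(q),np.median(q,0).round(1))
cv2.imwrite('pics/lay.png',np.hstack([cv2.resize(a['image'][200:360,160:310,::-1],(375,400),interpolation=cv2.INTER_CUBIC),cv2.resize(b['image'][160:310,160:360,::-1],(425,319),interpolation=cv2.INTER_CUBIC)[:400] if 0 else cv2.resize(b['image'][140:310,160:360,::-1],(425,400),interpolation=cv2.INTER_CUBIC)]))
E
```

```text
t 33.83 pos [513.  166.6  62.7] j [-0.581  0.952 -0.311  1.704  0.88   1.378 -1.302]
 x [-0.082  0.64  -0.764] y [0.992 0.129 0.002] z [ 0.1   -0.758 -0.645] F [ 0.5  0.2 -2.7] M [1.32 0.18 0.  ] g 0.171 59.4
shift(tool,m) [ 0.0252 -0.0008  0.0193] rotvec [-0.12 -0.17 -0.24] rows>= 1.0
109 12 [493.1 111.9  53.8]
121 110 [510.1 123.1  60.5]
133 141 [514.7 132.1  67.6]
145 60 [514.7 144.7  60.9]
157 90 [510.  157.4  65.6]
169 109 [509.8 168.7  73.8]
181 78 [512.  179.7  78.3]
193 61 [507.2 192.4  61.8]
205 62 [507.2 205.1  62.7]
217 8 [510.5 212.3  63.9]
241 18 [448.  246.2  59.3]
253 55 [451.6 253.4  66.7]
```

View pics/lay.png

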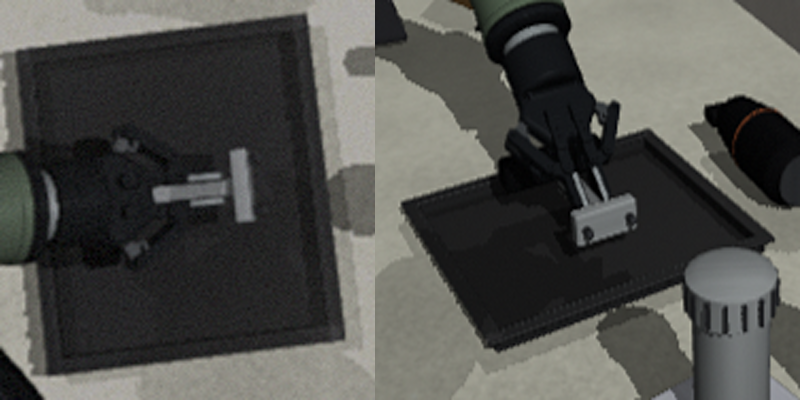

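The key is level above the tray, with the head at crop (240,185) and both pins visible, and it is well inside the lips. Final descent.

Request:
drive_tool(
  rows=[
    {"dx": 0.0053,"dy": 0,"dz": 0.0045,"ax": 0,"ay": -0.2,"az": 0,"fingers": 0},
    {"dx": 0.0053,"dy": 0,"dz": 0.0045,"ax": 0,"ay": 0,"az": 0,"fingers": 0},
    {"dx": 0.0053,"dy": 0,"dz": 0.0045,"ax": 0,"ay": 0,"az": 0,"fingers": 0},
    {"dx": 0.0038,"dy": 0,"dz": 0.0032,"ax": 0,"ay": 0,"az": 0,"fingers": 0},
    {"dx": 0,"dy": 0,"dz": 0,"ax": 0,"ay": 0,"az": 0,"fingers": 0},
  ],
)

```text
time: 34.55
eef_pos: [512.4, 166.7, 35.9]
ee_rot: [0.319, 0.597, 0.681, -0.279]
wrist_force: [-0.9, 0.1, -3.9]
gripper_width: 0.168
grip_force: 59.4
```

Request:
drive_tool(
  rows=[
    {"dx": 0.0015,"dy": 0,"dz": 0.0013,"ax": 0,"ay": 0,"az": 0,"fingers": 0},
    {"dx": 0,"dy": 0,"dz": 0,"ax": 0,"ay": 0,"az": 0,"fingers": 0},
  ],
)

```text
time: 34.8
eef_pos: [512.6, 166.8, 34.3]
ee_rot: [0.319, 0.597, 0.681, -0.279]
wrist_force: [-1.1, -0.3, -3.4]
gripper_width: 0.169
grip_force: 59.4
```

Request:
drive_tool(
  rows=[
    {"dx": 0.0011,"dy": 0,"dz": 0.001,"ax": 0,"ay": 0,"az": 0,"fingers": 0},
    {"dx": 0,"dy": 0,"dz": 0,"ax": 0,"ay": 0,"az": 0,"fingers": 0},
  ],
)

```text
time: 35.05
eef_pos: [512.7, 166.7, 32.8]
ee_rot: [0.319, 0.597, 0.681, -0.279]
wrist_force: [0.0, 0.7, -3.5]
gripper_width: 0.167
grip_force: 59.4
```

Request:
drive_tool(
  rows=[
    {"dx": 0.0008,"dy": 0,"dz": 0.0007,"ax": 0,"ay": 0,"az": 0,"fingers": 0},
    {"dx": 0,"dy": 0,"dz": 0,"ax": 0,"ay": 0,"az": 0,"fingers": 0},
  ],
)

```text
time: 35.3
eef_pos: [512.7, 166.6, 31.9]
ee_rot: [0.319, 0.597, 0.681, -0.279]
wrist_force: [-0.5, -0.1, -0.8]
gripper_width: 0.169
grip_force: 59.8
```

Request:
drive_tool(
  rows=[
    {"dx": 0.0008,"dy": 0,"dz": 0.0007,"ax": 0,"ay": 0,"az": 0,"fingers": 0},
    {"dx": 0,"dy": 0,"dz": 0,"ax": 0,"ay": 0,"az": 0,"fingers": 0},
  ],
)

```text
time: 35.55
eef_pos: [512.7, 166.7, 31.8]
ee_rot: [0.319, 0.597, 0.681, -0.279]
wrist_force: [-3.7, 2.3, 15.5]
gripper_width: 0.171
grip_force: 61.4
```

Request:
drive_tool(
  rows=[
    {"dx": 0.0008,"dy": 0,"dz": 0.0007,"ax": 0,"ay": 0,"az": 0,"fingers": 0},
    {"dx": 0,"dy": 0,"dz": 0,"ax": 0,"ay": 0,"az": 0,"fingers": 0},
  ],
)

```text
time: 35.8
eef_pos: [512.7, 166.7, 31.8]
ee_rot: [0.32, 0.597, 0.68, -0.279]
wrist_force: [-9.2, 5.2, 28.6]
gripper_width: 0.169
grip_force: 63.0
```

Request:
drive_tool(
  rows=[
    {"dx": -0.0011,"dy": 0,"dz": -0.001,"ax": 0,"ay": 0,"az": 0,"fingers": 0},
    {"dx": 0,"dy": 0,"dz": 0,"ax": 0,"ay": 0,"az": 0,"fingers": 0.25},
    {"dx": 0,"dy": 0,"dz": 0,"ax": 0,"ay": 0,"az": 0,"fingers": 0.4},
    {"dx": 0,"dy": 0,"dz": 0,"ax": 0,"ay": 0,"az": 0,"fingers": 0.8},
    {"dx": 0,"dy": 0,"dz": 0,"ax": 0,"ay": 0,"az": 0,"fingers": 1},
    {"dx": 0,"dy": 0,"dz": 0,"ax": 0,"ay": 0,"az": 0,"fingers": 1},
    {"dx": -0.0038,"dy": 0,"dz": -0.02,"ax": 0,"ay": 0,"az": 0,"fingers": 1},
    {"dx": -0.01,"dy": 0,"dz": -0.04,"ax": 0,"ay": 0,"az": 0,"fingers": 1},
    {"dx": -0.01,"dy": 0,"dz": -0.05,"ax": 0,"ay": 0,"az": 0,"fingers": 1},
    {"dx": -0.02,"dy": 0,"dz": -0.05,"ax": 0,"ay": 0,"az": 0,"fingers": 1},
    {"dx": -0.03,"dy": 0,"dz": -0.04,"ax": 0,"ay": 0,"az": 0,"fingers": 1},
    {"dx": 0,"dy": 0,"dz": 0,"ax": 0,"ay": 0,"az": 0,"fingers": 1},
  ],
)

```text
time: 37.3
eef_pos: [498.5, 274.6, 220.2]
ee_rot: [0.319, 0.598, 0.682, -0.276]
wrist_force: [0.7, -0.3, -0.1]
gripper_width: 1.003
grip_force: 0.0
```

```bash
python3 - <<'E'
from h import *
log()
a=cap('top');b=cap('side');V=cloud(b);W=cloud(a)
cv2.imwrite('pics/end.png',np.hstack([cv2.resize(a['image'][100:360,150:480,::-1],(400,315)),cv2.resize(b['image'][140:420,160:480,::-1],(360,315))]))
m=(W[...,2]>20)&(W[...,2]<45)&(abs(W[...,0]-508)<75)&(W[...,1]<300)&(W[...,1]>80)
for y in range(85,300,15):
    q=W[m&(abs(W[...,1]-y)<7)]
    if len(q)>3: print(y,len(q),np.median(q,0).round(1))
E
```

```text
t 37.3 pos [498.5 274.6 220.2] j [-0.693  0.799 -0.366  1.501  0.742  1.685 -1.157]
 x [-0.082  0.64  -0.764] y [0.991 0.133 0.005] z [ 0.105 -0.757 -0.645] F [ 0.7 -0.3 -0.1] M [0.83 0.14 0.05] g 1.003 0.0
115 38 [493.1 118.1  24.6]
130 168 [513.  129.8  36.3]
145 50 [515.2 143.3  31. ]
160 41 [510.4 159.7  28.5]
175 42 [507.8 174.7  28.7]
190 40 [505.4 190.1  28.2]
205 41 [505.1 204.5  28.4]
220 42 [502.7 219.7  29.2]
235 40 [500.1 235.   29.5]
250 217 [481.1 252.   33.2]
265 300 [497.4 264.8  36.8]
280 180 [516.2 277.8  36.1]
```

View pics/end.png

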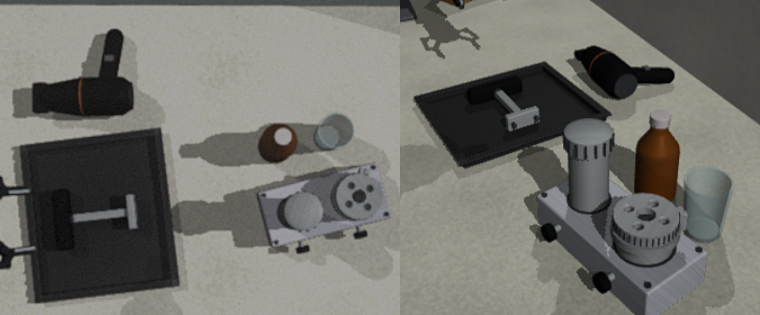

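The final view shows the key flat in the tray: stem top level at 28–29 mm, head and bar tops at about 36 mm. The gripper is clear, and the dryer, bottle and beaker look unmoved. Handing in.

```bash
python3 -c "
from rig import robot
print(robot.sign_off())"
```

```text
the job is handed in; nothing more can be done
None
```

I turned the lock ring clockwise to its stop (torque rose to 1.8 N·m, against about 0.4 N·m while turning), laid the key back flat in the tray, and handed the job in at about 37 s; the dryer, bottle and beaker look unmoved, and sign-off gave no verdict.

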